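# Dust the filter flap, then hold it edge-on

## Task

Clean the glass of the filter flap: lift the air wand out of its stand, point its nozzle straight down at the middle of the glass from about 5 cm above, keep it steady there for two seconds without touching the flap or its mount, and put the wand back in its stand, fully seated. Then take the flap by the bar on its side and swing it gently up to its balance point, where it stands upright and would tip neither way, without letting it drop or pass over to the far side. Finish while still gripping the bar, holding the flap still at that point; leave everything else on the bench where it is.

Things in the scene. Friction and masses are not known exactly. Their poses are not given: they have to be found in the camera images.
- mount: Fixed flap mount on the bench, yaw varies, left or right of the stand. Dark plate 230 x 150 mm, top at 13 mm; two pillars 95 mm high at y = +-54 mm carry the flap's hinge between them; two thin 106 mm posts at x = +-82, y = -33 mm are the flap's rests. Origin: centre of the underside, right below the hinge; hinge axis = its y axis, 85 mm up. At the start the flap leans to its -x.
- flap_hinge (a point): Middle of the flap's hinge axis, 85 mm above the bench; its y axis is the hinge axis, its z axis vertical; it does not turn with the flap.
- flap (a joint): Flap angle, rad. 0: at rest leaning to the mount's -x, 0.35 rad above level; 1.221: upright, the balance point; 2.44: far rest. Its plane is (value + 0.35) above level. Aluminium frame 80 mm wide, 8 mm thick, reaching 108 mm from the hinge axis, round a 56 x 52 mm glass; about 250 g; nearly frictionless hinge, no spring: let go, it falls to the nearer rest.
- glass (a point): Centre of the flap's glass, 60 mm out from the hinge axis, moves with the flap; about 106 mm above the bench at the start.
- flap_bar (a point): Round steel bar on the flap, 12 mm thick, parallel to the hinge, sticking out 82 mm beyond the flap's +y side edge (mount's +y). Origin: middle of the part to grip, 84 mm to +y of the flap's middle line, 98 mm from the hinge axis; 119 mm above the bench at the start, 183 mm upright. y axis along the bar. Pinched from above with fingers closing across it, it turns between the pads as the flap swings.
- wand_grip (a point): Centre of the air wand's grip, an upright grey cylinder 28 mm thick, 77 mm long (39 mm below to 38 mm above this point); z axis up the wand. Cordless, 170 mm long, 160 g, nozzle down; it blows whenever out of the stand. Below the grip: black collar 44 mm wide, 8 mm high, underside 47 mm below this point, which rests on the stand's top (this point then 157 mm above the bench), a 25 mm neck, a thin nozzle.
- wand_tip (a point): Nozzle opening at the lower end of the wand, 132 mm below wand_grip along the wand's axis; 25 mm above the bench when the wand is in the stand. The air leaves along the wand's -z axis.
- wand: The same air wand; origin at the nozzle opening, z axis up along the wand.
- stand: Fixed wand stand: dark base 110 x 110 x 12 mm, two thin side walls, aluminium top plate 80 x 90 x 10 mm, its upper face 110 mm above the bench, with a 31 mm hole right through its centre. Origin: centre of the underside, on the hole's axis. The wand is seated when its collar lies on the top plate.
- objective_a: Bystander: microscope objective, 32 mm in diameter, 52 mm high; origin under its centre.
- objective_b: Bystander: smaller objective, 28 mm in diameter, 42 mm high; origin under its centre.
- slide_box: Bystander: flat white slide box 90 x 85 x 26 mm; origin under its centre.
- cleaner: Bystander: small bottle, 44 mm in diameter, 85 mm high; origin under its centre.
- screwdriver: Bystander: black-handled screwdriver, 150 mm long, lying on the bench; long axis x.
- chip_tray: Bystander: black tray 70 x 70 x 14 mm with four cells; origin under its centre.
- lens_ring: Bystander: black ring, 52 mm in outer diameter, 12 mm high; origin under its centre.
Mind the look-alikes: they are no part of the job. Leave any purple or red look-alike of the wand alone.

How it is judged:
On the way, in this order (a step that is already met when the one before it is completed fails the run):
1. the wand, held, points steadily at the middle of the glass from a few centimetres for a second (x of glass in the frame of wand_tip between -0.015 and 0.015 m and y of glass in the frame of wand_tip between -0.015 and 0.015 m and z of glass in the frame of wand_tip between -0.09 and -0.02 m and angle between wand's own z axis and vertical below 0.35 rad and linear speed of wand below 0.03 m/s and contact force between the fingers and wand above 0.5 N and value of joint flap below 0.15 rad), for 1 s.
2. the wand is back in its stand, seated and let go, with the flap still down (horizontal distance between wand and stand below 0.006 m and z of wand in the frame of stand between 0.019 and 0.031 m and angle between wand's own z axis and vertical below 0.1 rad and contact force between the fingers and wand below 0.05 N and value of joint flap below 0.15 rad), for 0.2 s.
At the end, for the whole second after the job is handed in: The flap is upright (1.221 rad) within 0.1 rad and still (under 0.1 rad/s), the fingers hold its bar (over 1 N), and the wand sits untouched in its stand: within 6 mm of the hole's axis and of its height, tilted less than 0.1 rad (value of joint flap between 1.121 and 1.321 rad and velocity of joint flap between -0.1 and 0.1 rad/s and contact force between the fingers and flap_c0 above 1 N and horizontal distance between wand and stand below 0.006 m and z of wand in the frame of stand between 0.019 and 0.031 m and angle between wand's own z axis and vertical below 0.1 rad and contact force between the fingers and wand below 0.05 N); the arm keeps its last pose, push and grip.
It fails at once if the wand touches the flap or its mount (over 1 N) (contact force between wand and mount above 1 N).
It fails at once if the flap passes over towards the far side (more than 0.4 rad past upright) (value of joint flap above 1.621 rad).
It fails at once if the flap drops or is flung (over 4 rad/s) (velocity of joint flap above 4 rad/s or velocity of joint flap below -4 rad/s).
It fails at once if a bystander is moved by more than 30 mm (distance of any of objective_a, objective_b, slide_box, cleaner, screwdriver, chip_tray, lens_ring from where it was at the start of the episode above 0.03 m).
It also fails if it takes over 70 s, if anything falls off the work surface, if the arm or the gripper's body presses on something with over 40 N, if the wrist force passes 120 N, or if a joint passes its speed limit or range.

## Robot

A 7-joint arm with a two-finger parallel gripper is mounted at the origin on the work surface. World frame = base frame: x ahead of the robot, y to its left, z up, the work surface at z = 0. Lengths are in m, angles in rad, forces in N, time in s.
With the tool pointing down it reaches from about 0.425 to 1.025 m from the base axis. Payload 9.4 kg.
Tool frame: the origin (TCP) lies between the finger pads; the fingertips stand 8 mm ahead of it and the grasp point (between the pads) lies 11 mm behind it; z points along the fingers, y is the direction in which the jaws open and shut (so a half turn about z gives the same grasp; the last joint's range is limited). The gripper opens to 93 mm and grips with 3 to 60 N. Pads are 15 mm wide; open, the fingers measure 128 mm over their backs; the gripper's body (75 mm by 188 mm) begins 65 mm behind the grasp point.
Start: joints at [-1.229, 0.599, -0.003, 1.599, 0.002, 0.943, -0.08], TCP at [0.295, 0.662, 0.227] pointing down, gripper open.
Joint ranges: [-2.57, 2.57], [-0.35, 1.97], [-1.29, 1.29], [0.11, 2.56], [-1.05, 4.19], [0.11, 1.86], [-2.63, 2.63]. Speed limits (rad/s): [2.22, 2.22, 3.01, 3.01, 3.14, 3.14, 3.14].

## Interface

Orientations are given as a 3x3 rotation matrix whose columns are the frame's x, y, z axes.
In Python, from station import ctrl gives the robot as it stands.
- The arm moves only by the shell command python3 -m creep 'ROWS' [FORCE]. ROWS is JSON, a list of rows, each a list of 3 entries, a list of its own where there are three numbers: the turn, a rotation vector about the tool's x, y, z as a fraction of full scale, then the shift along the tool's x, y, z as a fraction of full scale, then the gripper's target within -1 to 1 (fully open at 1, half-way at 0, shut at -1). A call has 1 to 5 rows; each row shifts and turns the commanded pose from where the row before left it, along the tool's axes as they then stand; what a row does not reach is not made up. Full scale, the value 1, is 0.2 m for a shift and pi/4 rad for a turn. A row lasts 1/12 s, in which the tool goes at most 41.7 mm and 7.16 degrees, less where a joint would pass 70% of its speed; a pose out of reach is approached as far as the arm can. A call with a number of a shift or a turn outside -1 to 1 is refused whole. A call with a gripper value outside its range is refused whole. The fingers move at their own pace and stop on an object; FORCE is the grip in N (left out, the last holds). Time passes only in rows, so rows that do not move let the fingers close. It gives the time, the measured TCP pose, the force and the opening at its end, in the units of the state.
- ctrl.get_state(): the state, without advancing time (a new reading comes with each control period).
- ctrl.grab_frame(name): name is "side" or "top"; returns the picture (384x512x3 uint8, blue, green, red); there is no depth.
- ctrl.camera_info(name): a dict with "mtx" (3x3 intrinsics, pixels), "world_from_camera" (4x4, takes a point from camera to world coordinates). Camera axes: x right, y down, z forward; pixel columns grow to the right and rows downward; lengths in m; the calibration is good to about 2 mm. A picture is of the moment at which its call begins. camera_info takes no time and is no camera call.
- ctrl.hand_in(): hands the job in, once; it reports no verdict.
Trained networks look in the newest picture that a camera, given by its name, has taken for a name from the list of things; names that differ only in an ending like _2 or _b are one class to them, and where a whole thing is asked for, a point or a joint stands for the part that bears it (a point fixed in the world has none). Each returns a list of dicts, best first, with "conf" (0 to 1); they miss things now and then, are a little off and sometimes report something else, mostly with a low value. They report only what shows in the picture. A call takes as long as a camera call. They do not tell look-alikes from the thing itself.
- ctrl.look_for(camera, thing): "at" ([column, row] in pixels, amid what is visible of it).
The state is a dict: "clock": time; "joint_positions": joint angles; "qvel": joint speeds; "effort": joint torques, N m; "tcp_pos": TCP position; "orientation": TCP orientation; "wrist_force": force on the tool from outside, world axes, zero at the start; "torque": the same for the moment, N m; "width": finger opening in m.
Only numpy, scipy, OpenCV 4.12 (cv2) and the standard library are available. Lean on these libraries where they do the work, as an engineer would, in place of code of your own. Each camera call takes 0.05 s, during which the arm holds its last target.

## Working session

There is one attempt and no reset: what is moved stays moved. The work goes in short steps, Python scripts to look and compute and a shell command to move; the robot and the scene stay as the last step left them, time stands still between calls to the robot, and variables do not carry over. Pictures are saved under pics/ and viewed, and the job is handed in when it is done.

```bash
ls; mkdir -p pics; python3 - <<'E'
from station import ctrl
import cv2
for n in("side","top"):
    cv2.imwrite(f"pics/{n}0.png",ctrl.grab_frame(n)); i=ctrl.camera_info(n); print(i)
    for t in("wand_grip","wand_tip","stand","mount","flap_bar","glass","flap_hinge","cleaner","slide_box","objective_a","screwdriver","chip_tray","lens_ring"):
        try: print(n,t,[(d["at"],round(d["conf"],2)) for d in ctrl.look_for(n,t)][:4])
        except Exception as e: print(t,e)
print(ctrl.get_state())
E
```

```text
pics
{'mtx': array([[396.98913764,   0.        , 254.87929454],
       [  0.        , 396.98913764, 187.32113991],
       [  0.        ,   0.        ,   1.        ]]), 'world_from_camera': array([[ 0.97897834, -0.10835414,  0.17280273,  0.42114479],
       [-0.20371428, -0.56136567,  0.80210291, -0.70164981],
       [ 0.01009435, -0.82044376, -0.57163812,  0.63684765],
       [ 0.        ,  0.        ,  0.        ,  1.        ]])}
side wand_grip [([211.5, 125.4], 0.9), ([247.3, 132.8], 0.75), ([296.1, 144.7], 0.74)]
side wand_tip [([297.3, 149.4], 0.92), ([246.9, 138.0], 0.82)]
side stand [([244.3, 171.1], 0.87), ([244.5, 135.9], 0.61)]
side mount [([259.0, 296.8], 0.61)]
side flap_bar [([239.5, 267.6], 0.94)]
side glass [([241.4, 265.5], 0.93), ([247.4, 135.4], 0.38)]
side flap_hinge [([257.6, 293.1], 0.71)]
side cleaner [([355.5, 245.6], 0.94), ([243.4, 263.7], 0.25)]
side slide_box [([289.1, 222.1], 0.85), ([242.2, 265.2], 0.75)]
side objective_a [([339.5, 217.4], 0.69), ([165.8, 239.8], 0.68), ([246.7, 135.1], 0.6)]
side screwdriver [([166.8, 333.0], 0.77)]
side chip_tray [([156.
[... 1327 characters left out ...]
,
        0.94290113, -0.07978835]), 'qvel': array([ 0.0014676 , -0.00089461,  0.00018179,  0.0003061 , -0.00017084,
        0.00138068,  0.00014424]), 'effort': array([-4.63158983e-05, -7.64829683e+01,  1.49640072e+00, -2.52706039e+01,
       -5.24522178e-02,  1.05589820e-02,  3.67596692e-05]), 'tcp_pos': array([0.29486949, 0.66231324, 0.22662146]), 'orientation': array([[-9.13577727e-01,  4.06664152e-01,  6.07420023e-05],
       [ 4.06664150e-01,  9.13577729e-01, -3.48495160e-05],
       [-6.96645894e-05, -7.13614688e-06, -9.99999998e-01]]), 'wrist_force': array([-0.48187123,  0.91904215,  0.09523393]), 'torque': array([-0.00798383, -0.00276978, -0.05571371]), 'width': 0.09294603182280482}
```

View pics/side0.png

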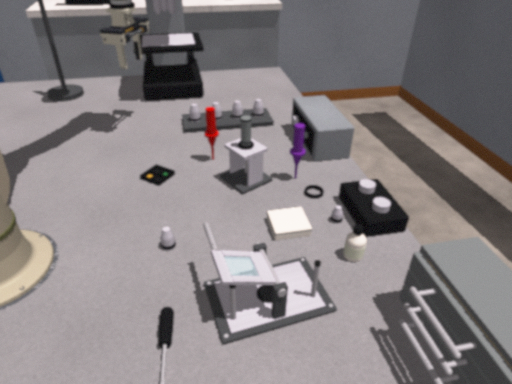

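View pics/top0.png

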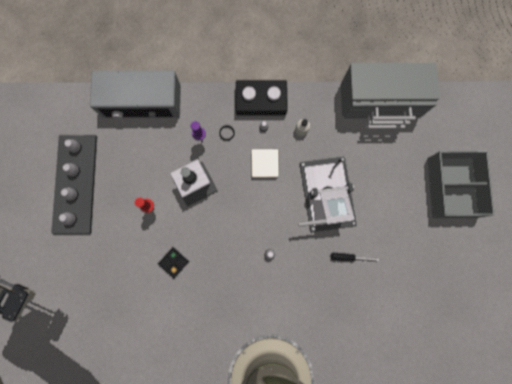

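```bash
python3 - <<'E'
import cv2
a=cv2.imread("pics/side0.png")[60:210,130:330];cv2.imwrite("pics/cs.png",cv2.resize(a,None,fx=4,fy=4,interpolation=2))
a=cv2.imread("pics/side0.png")[220:370,180:340];cv2.imwrite("pics/cs2.png",cv2.resize(a,None,fx=4,fy=4,interpolation=2))
a=cv2.imread("pics/top0.png")[110:260,130:330];cv2.imwrite("pics/ct.png",cv2.resize(a,None,fx=4,fy=4,interpolation=2))
a=cv2.imread("pics/top0.png")[140:260,270:410];cv2.imwrite("pics/ct2.png",cv2.resize(a,None,fx=5,fy=5,interpolation=2))
E
```

```text
(no output)
```

View pics/cs.png

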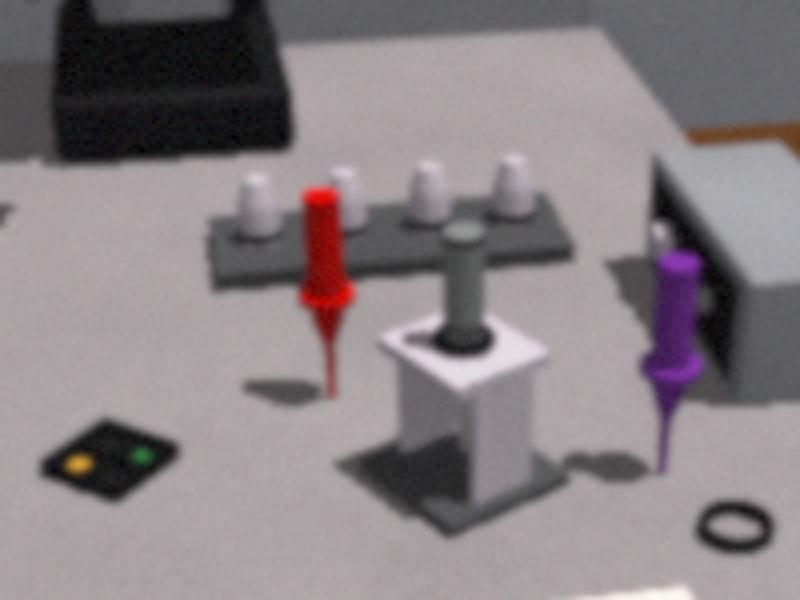

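View pics/cs2.png

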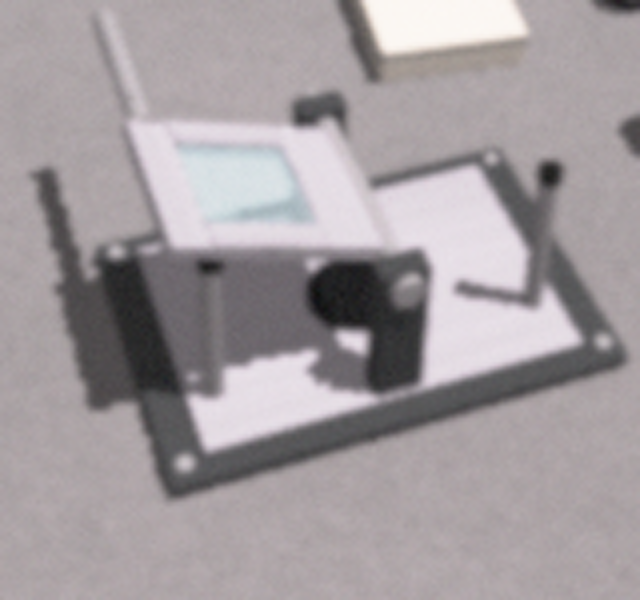

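View pics/ct.png

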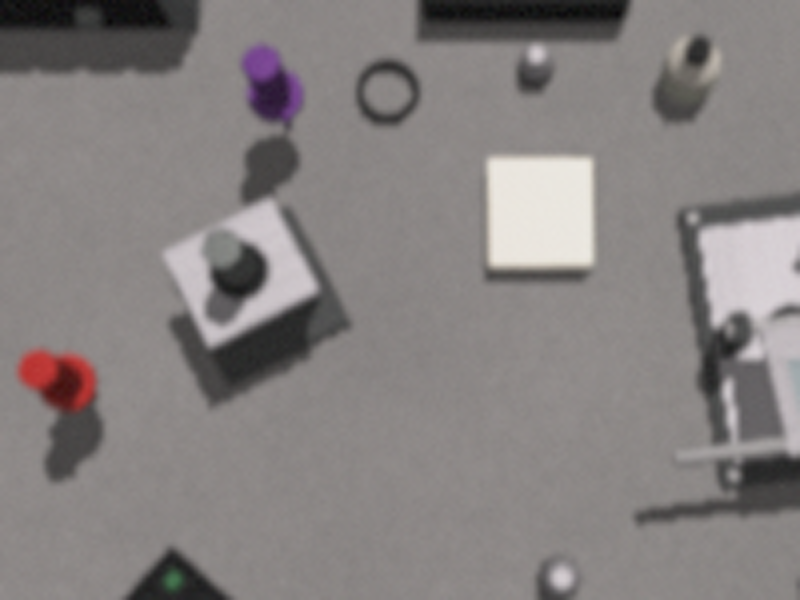

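View pics/ct2.png

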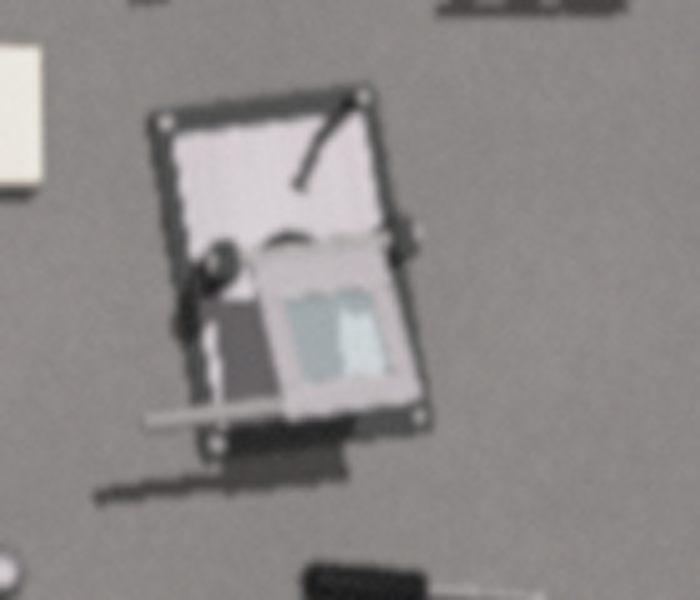

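The wand look-alikes are the red one at side (211,125) / top (143,204), the purple one at side (298,145) / top (196,130), and the grey one seated in the stand at side (246,132) / top (187,175). I choose the grey one, since it's in the stand, and the crops confirm it. The mount is at top (328,191), with its bar pointing left in the top view.

```bash
cat > h.py <<'E'
import numpy as np, cv2
from station import ctrl
from scipy.optimize import least_squares
C={n:ctrl.camera_info(n) for n in("side","top")}
def proj(n,P):
    T=np.linalg.inv(C[n]["world_from_camera"]);p=np.atleast_2d(P)@T[:3,:3].T+T[:3,3];q=p@C[n]["mtx"].T
    return q[:,:2]/q[:,2:]
def ray(n,uv,z):
    T=C[n]["world_from_camera"];d=T[:3,:3]@np.linalg.solve(C[n]["mtx"],[uv[0],uv[1],1.]);o=T[:3,3]
    return o+d*(z-o[2])/d[2]
def tri(a,b):
    f=lambda X:np.r_[proj("side",X)[0]-a,proj("top",X)[0]-b]
    r=least_squares(f,[.7,0,.1]);return r.x,np.abs(r.fun).max()
def cr(off,s,p): p=np.array(p,float);return (p+.5)/s-.5+off
E
cat > m.py <<'E'
from h import *
cs=lambda *p:cr((130,60),4,p); cs2=lambda *p:cr((180,220),4,p); ct=lambda *p:cr((130,110),4,p); ct2=lambda *p:cr((270,140),5,p)
np.set_printoptions(precision=4,suppress=True)
print("griptop",ray("side",cs(463,230),.195),ray("top",ct(224,248),.195))
S=[ray("top",ct(*p),.11) for p in[(163,255),(272,200),(318,290),(210,347)]];print("plate",np.array(S),np.mean(S,0))
print([np.linalg.norm(S[i]-S[i-1]) for i in range(4)])
print("side plate l,f,r",[ray("side",cs(*p),.11) for p in[(380,342),(462,388),(549,352)]])
print("collar",ray("side",cs(465,336),.114),ray("top",ct(240,269),.114))
M=[ray("top",ct2(*p),.013) for p in[(150,115),(370,88),(432,425),(205,462)]]
N=[ray("side",cs2(*p),.013) for p in[(495,150),(625,358),(172,493),(100,255)]]
print("mount top",np.array(M),np.mean(M,0));print("mount side",np.array(N),np.mean(N,0))
for K in(M,N): print([round(np.linalg.norm(K[i]-K[i-1]),4) for i in range(4)], [np.arctan2(*(K[a]-K[b])[[1,0]]) for a,b in((0,3),(1,2))])
print("bar tip",tri(cs2(102,14),ct2(148,420)),"edge",tri(cs2(140,115),ct2(283,406)))
g=[tri(cs2(*a),ct2(*b)) for a,b in zip([(178,145),(285,145),(318,222),(208,222)],[(310,382),(287,300),(370,290),(390,372)])];print("glass",g,np.mean([x[0] for x in g],0))
E
python3 m.py
```

```text
griptop [0.5956 0.2365 0.195 ] [0.5953 0.2333 0.195 ]
plate [[0.6078 0.2925 0.11  ]
 [0.6492 0.2123 0.11  ]
 [0.5805 0.1772 0.11  ]
 [0.5384 0.2561 0.11  ]] [0.594  0.2345 0.11  ]
[np.float64(0.07828453629852153), np.float64(0.09029059715394679), np.float64(0.07711004303835951), np.float64(0.08946735706606335)]
side plate l,f,r [array([0.5403, 0.2509, 0.11  ]), array([0.584 , 0.1796, 0.11  ]), array([0.6507, 0.2158, 0.11  ])]
collar [0.5976 0.2413 0.114 ] [0.596  0.2346 0.114 ]
mount top [[ 0.6601 -0.1049  0.013 ]
 [ 0.6771 -0.2488  0.013 ]
 [ 0.458  -0.2781  0.013 ]
 [ 0.436  -0.1335  0.013 ]] [ 0.5578 -0.1913  0.013 ]
mount side [[ 0.6598 -0.1094  0.013 ]
 [ 0.6789 -0.2548  0.013 ]
 [ 0.4566 -0.2838  0.013 ]
 [ 0.4395 -0.142   0.013 ]] [ 0.5587 -0.1975  0.013 ]
[np.float64(0.2259), np.float64(0.1449), np.float64(0.221), np.float64(0.1463)] [np.float64(0.1270017544123387), np.float64(0.1330553094041191)]
[np.float64(0.2227), np.float64(0.1467), np.float64(0.2242), np.float64(0.1429)] [np.float64(0.14700838047543954), np.float64(0.1299886831377673)]
bar tip (array([ 0.4536, -0.0853,  0.1237]), np.float64(0.34106292349528644)) edge (array([ 0.4625, -0.1633,  0.126 ]), np.float64(0.21532768351463005))
glass [(array([ 0.4772, -0.1806,  0.1207]), np.float64(0.40317719458110446)), (array([ 0.5283, -0.1725,  0.103 ]), np.float64(0.5962485588561606)), (array([ 0.5336, -0.2223,  0.1026]), np.float64(0.47459916206346975)), (array([ 0.4834, -0.2279,  0.1192]), np.float64(0.5867921896836776))] [ 0.5057 -0.2008  0.1114]
```

```bash
cat > go.py <<'E'
import sys
from h import *
from scipy.spatial.transform import Rotation as R
np.set_printoptions(precision=4,suppress=True)
s=ctrl.get_state();O=s["orientation"];p=s["tcp_pos"]
a=[float(v) for v in sys.argv[1:]]
yaw=a[3] if len(a)>3 else .133
c,n=np.cos(yaw),np.sin(yaw);G=np.array([[-n,c,0],[c,n,0],[0,0,-1.]])
print("t",s["clock"],"p",p,"w",s["width"],"F",s["wrist_force"],"q",s["joint_positions"])
print("turn(units)",R.from_matrix(O.T@G).as_rotvec()/(np.pi/4))
d=np.array(a[:3])-p
print("shift m",d,"tool now units",O.T@d/.2,"tool after turn",G.T@d/.2)
E
python3 go.py .595 .2345 .29
python3 - <<'E'
from h import *
for n,uv in(("top",(139,203)),("top",(195.5,125)),("top",(269,254)),("top",(265,126))): print(uv,ray(n,uv,.17),ray(n,uv,.05))
E
python3 -m creep '[[[0,0,0.1],[0,0,-0.1],1],[[0,0,0.15],[0,0,-0.1],1],[[0,0,0.15],[0,0,-0.1],1],[[0,0,0.15],[0,0,0],1],[[0,0,0.15],[0,0,0],1]]' 20
```

```text
t 1.4 p [0.2949 0.6623 0.2266] w 0.09294603182280482 F [-0.4819  0.919   0.0952] q [-1.2287  0.5993 -0.0025  1.5994  0.0018  0.9429 -0.0798]
turn(units) [0.     0.0001 1.2974]
shift m [ 0.3001 -0.4278  0.0634] tool now units [-2.2409 -1.3439 -0.3167] tool after turn [-2.3192  1.2037 -0.3169]
(139, 203) [0.51213208 0.36522606 0.17      ] [0.52739604 0.39870902 0.05      ]
(195.5, 125) [0.73743553 0.21187451 0.17      ] [0.77674475 0.2289912  0.05      ]
(269, 254) [0.36890218 0.00504915 0.17      ] [3.68880090e-01 9.26366721e-05 5.00000000e-02]
(265, 126) [0.73333218 0.01140342 0.17      ] [0.77220347 0.00712506 0.05      ]
clock: 1.82
tcp_pos: [0.2951, 0.663, 0.2884]
orientation: [[-0.562, 0.827, 0.001], [0.827, 0.562, 0.003], [0.002, 0.002, -1.0]]
wrist_force: [-1.1, -0.2, -1.0]
width: 0.0928
```

```bash
python3 -m creep '[[[0,0,0.15],[0,0,0],1],[[0,0,0.15],[0,0,0],1],[[0,0,0.15],[0,0,0],1],[[0,0,0.15],[0,0,0],1],[[0,0,0],[0,0,0],1]]'; python3 go.py .595 .2345 .29
```

```text
clock: 2.23
tcp_pos: [0.2945, 0.6625, 0.2865]
orientation: [[-0.126, 0.992, 0.0], [0.992, 0.126, -0.0], [-0.0, 0.0, -1.0]]
wrist_force: [-0.3, 0.3, -0.4]
width: 0.093
t 2.2333 p [0.2945 0.6625 0.2865] w 0.09302847696174936 F [-0.2833  0.3385 -0.4345] q [-1.4012  0.5608  0.2816  1.5483 -0.1703  1.0568 -0.9506]
turn(units) [ 0.0002  0.0002 -0.0088]
shift m [ 0.3005 -0.428   0.0035] tool now units [-2.3118  1.2214 -0.0167] tool after turn [-2.3201  1.2054 -0.0173]
```

```bash
python3 -m creep '[[[0,0,0],[-0.10,0.05,0],1],[[0,0,0],[-0.16,0.085,0],1],[[0,0,0],[-0.16,0.085,0],1],[[0,0,0],[-0.16,0.085,0],1],[[0,0,0],[-0.16,0.085,0],1]]';  python3 -m creep '[[[0,0,0],[-0.16,0.085,0],1],[[0,0,0],[-0.16,0.085,0],1],[[0,0,0],[-0.16,0.085,0],1],[[0,0,0],[-0.16,0.085,0],1],[[0,0,0],[-0.16,0.085,0],1]]' >/dev/null; python3 -m creep '[[[0,0,0],[-0.16,0.085,0],1],[[0,0,0],[-0.16,0.085,0],1],[[0,0,0],[-0.16,0.085,0],1],[[0,0,0],[-0.1,0.05,0],1],[[0,0,0],[0,0,0],1]]'; python3 go.py .595 .2345 .24
```

```text
clock: 2.65
tcp_pos: [0.3921, 0.5245, 0.2867]
orientation: [[-0.136, 0.991, 0.0], [0.991, 0.136, 0.0], [0.0, 0.0, -1.0]]
wrist_force: [0.3, 0.6, 0.2]
width: 0.0931
clock: 3.48
tcp_pos: [0.5756, 0.2651, 0.2872]
orientation: [[-0.127, 0.992, 0.002], [0.992, 0.127, -0.002], [-0.002, 0.002, -1.0]]
wrist_force: [0.5, -1.0, -0.1]
width: 0.0932
t 3.4833 p [0.5756 0.2651 0.2872] w 0.09321953721791802 F [ 0.5289 -0.9838 -0.0971] q [-0.7436  0.4408  0.3242  1.7681 -0.1633  0.9582 -0.2265]
turn(units) [ 0.0025  0.0031 -0.0068]
shift m [ 0.0194 -0.0306 -0.0472] tool now units [-0.1637  0.0765  0.2363] tool after turn [-0.1647  0.076   0.2358]
```

```bash
python3 -m creep '[[[0,0,0],[-0.08,0.04,0],1],[[0,0,0],[-0.085,0.036,0.04],1],[[0,0,0],[0,0,0.08],1],[[0,0,0],[0,0,0.08],1],[[0,0,0],[0,0,0],1]]'; python3 - <<'E'
from h import *
for n,a in(("side",(130,60)),("top",(130,110))):
    f=ctrl.grab_frame(n); cv2.imwrite(f"pics/{n}1.png",cv2.resize(f[a[1]:a[1]+150,a[0]:a[0]+200],None,fx=4,fy=4,interpolation=2))
E
python3 go.py .595 .2345 .156
```

```text
clock: 3.9
tcp_pos: [0.5901, 0.2405, 0.244]
orientation: [[-0.134, 0.991, -0.004], [0.991, 0.134, -0.002], [-0.001, -0.004, -1.0]]
wrist_force: [-0.2, 0.9, -0.2]
width: 0.0926
t 4.0 p [0.5913 0.241  0.2466] w 0.09337743633493861 F [-0.5882  0.544   0.2078] q [-0.6828  0.4873  0.3087  1.8004 -0.1853  0.883  -0.1558]
turn(units) [-0.0012  0.0002  0.001 ]
shift m [ 0.0037 -0.0065 -0.0906] tool now units [-0.0348  0.0145  0.4527] tool after turn [-0.0349  0.0141  0.4528]
```

View pics/side1.png

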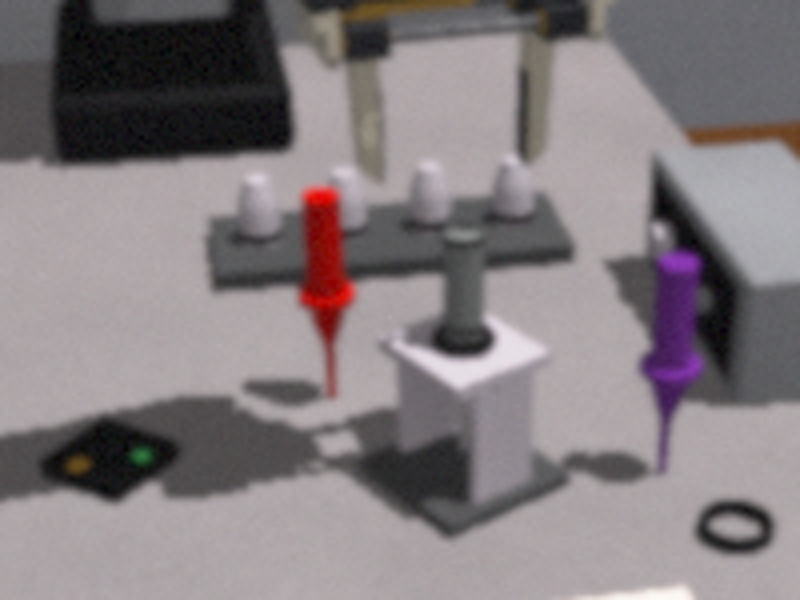

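View pics/top1.png

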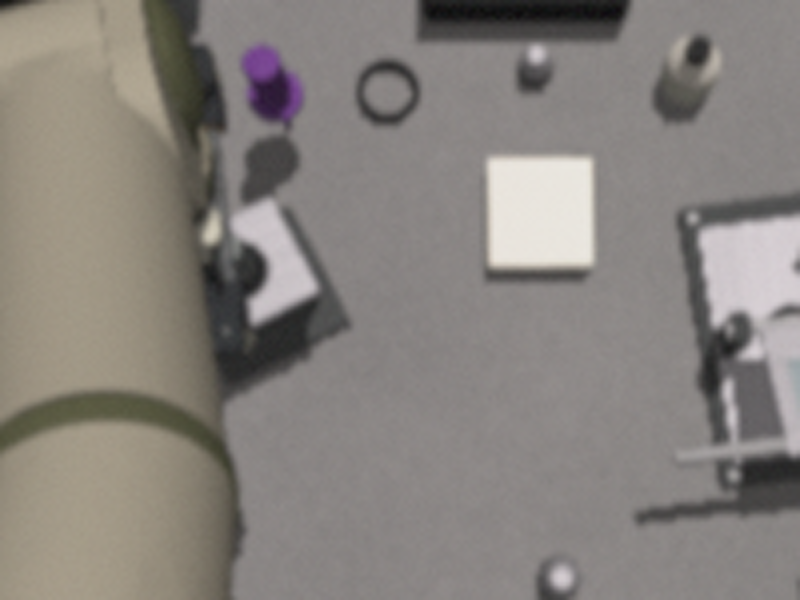

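The side view shows the open fingers on either side of the grey wand (crop 463,235), higher up and a few mm toward +y. The red and purple wands are clear of them. Correcting the offset and going down.

```bash
python3 -m creep '[[[0,0,0],[-0.032,0.014,0],1],[[0,0,0],[0,0,0.08],1],[[0,0,0],[0,0,0.08],1],[[0,0,0],[0,0,0.08],1],[[0,0,0],[0,0,0],1]]'; python3 go.py .595 .2345 .156
```

```text
clock: 4.42
tcp_pos: [0.5945, 0.2342, 0.1971]
orientation: [[-0.132, 0.991, -0.002], [0.991, 0.132, -0.001], [-0.001, -0.002, -1.0]]
wrist_force: [-0.2, -0.1, 0.3]
width: 0.093
t 4.4167 p [0.5945 0.2342 0.1971] w 0.09304339335956775 F [-0.2131 -0.1417  0.3143] q [-0.6556  0.5421  0.2891  1.8454 -0.2091  0.7861 -0.1246]
turn(units) [-0.0029  0.0011 -0.0009]
shift m [ 0.0005  0.0003 -0.0411] tool now units [0.0012 0.0031 0.2055] tool after turn [0.001  0.0026 0.2055]
```

```bash
python3 -m creep '[[[0,0,0],[0,0,0.07],1],[[0,0,0],[0,0,0.07],1],[[0,0,0],[0,0,0.065],1],[[0,0,0],[0,0,0],1],[[0,0,0],[0,0,0],1]]'; python3 go.py .595 .2345 .156; python3 - <<'E'
from h import *
f=ctrl.grab_frame("side"); cv2.imwrite("pics/side2.png",cv2.resize(f[60:210,130:330],None,fx=4,fy=4,interpolation=2))
E
```

```text
clock: 4.83
tcp_pos: [0.5957, 0.2345, 0.1585]
orientation: [[-0.131, 0.991, 0.0], [0.991, 0.131, 0.0], [0.0, 0.0, -1.0]]
wrist_force: [0.1, 0.6, 0.4]
width: 0.0929
t 4.8333 p [0.5957 0.2345 0.1585] w 0.09286111857597676 F [0.0851 0.5621 0.4116] q [-0.6408  0.588   0.2696  1.8754 -0.2291  0.7078 -0.108 ]
turn(units) [ 0.0004 -0.     -0.002 ]
shift m [-0.0007 -0.     -0.0025] tool now units [ 0.0003 -0.0035  0.0126] tool after turn [ 0.0003 -0.0034  0.0126]
```

View pics/side2.png

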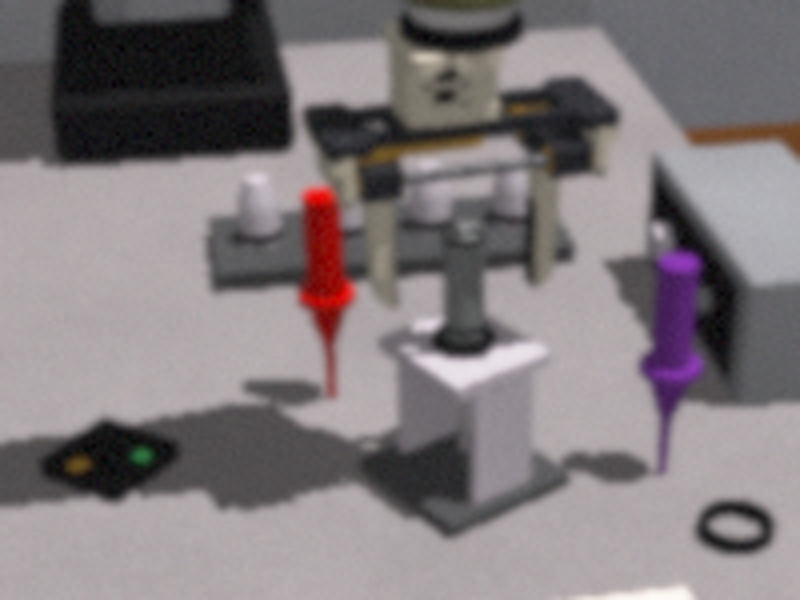

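The wand sits between the fingers: tips at crop 385 and 540, wand at 463. Closing.

```bash
python3 -m creep '[[[0,0,0],[0,0,0],-0.3],[[0,0,0],[0,0,0],-0.5],[[0,0,0],[0,0,0],-1],[[0,0,0],[0,0,0],-1],[[0,0,0],[0,0,0],-1]]' 30;python3 -m creep '[[[0,0,0],[0,0,0],-1],[[0,0,0],[0,0,0],-1],[[0,0,0],[0,0,0],-1],[[0,0,0],[0,0,0],-1],[[0,0,0],[0,0,0],-1]]'; python3 go.py .595 .2345 .30
```

```text
clock: 5.3
tcp_pos: [0.5954, 0.2346, 0.158]
orientation: [[-0.131, 0.991, 0.0], [0.991, 0.131, 0.0], [0.0, 0.0, -1.0]]
wrist_force: [-0.5, 0.2, -0.2]
width: 0.0641
clock: 5.72
tcp_pos: [0.5953, 0.2345, 0.1576]
orientation: [[-0.131, 0.991, 0.0], [0.991, 0.131, -0.0], [-0.0, 0.0, -1.0]]
wrist_force: [1.5, 0.3, 2.0]
width: 0.0307
t 5.7167 p [0.5953 0.2345 0.1576] w 0.030657693902570077 F [1.5015 0.2558 2.0391] q [-0.6408  0.5889  0.2693  1.8766 -0.2296  0.7059 -0.1081]
turn(units) [ 0.0001  0.0001 -0.0025]
shift m [-0.0003 -0.      0.1424] tool now units [-0.     -0.0017 -0.712 ] tool after turn [ 0.     -0.0018 -0.712 ]
```

```bash
python3 -m creep '[[[0,0,0],[0,0,0],-1],[[0,0,0],[0,0,0],-1],[[0,0,0],[0,0,0],-1],[[0,0,0],[0,0,0],-1],[[0,0,0],[0,0,0],-1]]'; python3 go.py .595 .2345 .30
```

```text
clock: 6.13
tcp_pos: [0.5954, 0.2345, 0.1577]
orientation: [[-0.131, 0.991, 0.0], [0.991, 0.131, 0.0], [0.0, 0.0, -1.0]]
wrist_force: [1.8, -0.5, -0.1]
width: 0.0278
t 6.1333 p [0.5954 0.2345 0.1577] w 0.02779249426295312 F [ 1.7745 -0.5081 -0.1474] q [-0.6408  0.5888  0.2693  1.8766 -0.2297  0.7059 -0.1081]
turn(units) [ 0.0004 -0.     -0.0026]
shift m [-0.0004 -0.      0.1423] tool now units [ 0.0001 -0.002  -0.7116] tool after turn [ 0.0001 -0.0022 -0.7116]
```

```bash
python3 -m creep '[[[0,0,0],[0,0,-0.04],-1],[[0,0,0],[0,0,-0.08],-1],[[0,0,0],[0,0,-0.08],-1],[[0,0,0],[0,0,-0.08],-1],[[0,0,0],[0,0,-0.08],-1]]';  python3 -m creep '[[[0,0,0],[0,0,-0.1],-1],[[0,0,0],[0,0,-0.1],-1],[[0,0,0],[0,0,-0.1],-1],[[0,0,0],[0,0,-0.08],-1],[[0,0,0],[0,0,0],-1]]'; python3 go.py .504 -.201 .305; python3 - <<'E'
from h import *
f=ctrl.grab_frame("side"); cv2.imwrite("pics/side3.png",f)
E
```

```text
clock: 6.55
tcp_pos: [0.5947, 0.2343, 0.2305]
orientation: [[-0.131, 0.991, -0.001], [0.991, 0.131, -0.0], [-0.0, -0.001, -1.0]]
wrist_force: [0.2, 0.1, -2.4]
width: 0.0275
clock: 6.97
tcp_pos: [0.5962, 0.2347, 0.3092]
orientation: [[-0.13, 0.991, 0.004], [0.991, 0.13, 0.002], [0.002, 0.004, -1.0]]
wrist_force: [0.2, -0.1, -1.9]
width: 0.0274
t 6.9667 p [0.5962 0.2347 0.3092] w 0.027413490354121488 F [ 0.2222 -0.0641 -1.9202] q [-0.6886  0.4293  0.3317  1.728  -0.1617  1.0066 -0.1679]
turn(units) [ 0.0052 -0.002  -0.0027]
shift m [-0.0922 -0.4357 -0.0042] tool now units [-2.0996 -0.7414  0.0147] tool after turn [-2.098  -0.7458  0.021 ]
```

View pics/side3.png

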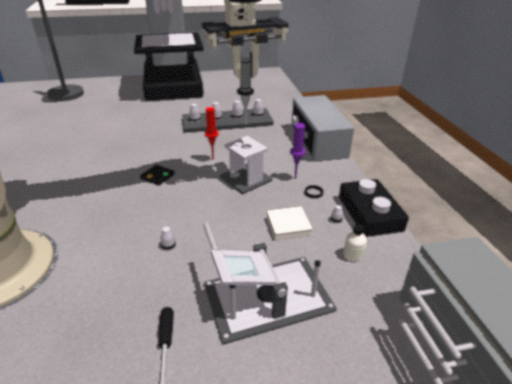

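The wand is out (grip at 245,70; collar at 245,91) and the stand hole is empty. Moving over toward the glass.

```bash
python3 -m creep '[[[0,0,0],[-0.06,-0.02,0],-1],[[0,0,0],[-0.1,-0.035,0],-1],[[0,0,0],[-0.14,-0.05,0],-1],[[0,0,0],[-0.14,-0.05,0],-1],[[0,0,0],[-0.14,-0.05,0],-1]]' >/dev/null;  python3 -m creep '[[[0,0,0],[-0.14,-0.05,0],-1],[[0,0,0],[-0.14,-0.05,0],-1],[[0,0,0],[-0.14,-0.05,0],-1],[[0,0,0],[-0.14,-0.05,0],-1],[[0,0,0],[-0.14,-0.05,0],-1]]'>/dev/null;  python3 -m creep '[[[0,0,0],[-0.14,-0.05,0],-1],[[0,0,0],[-0.14,-0.05,0],-1],[[0,0,0],[-0.1,-0.035,0],-1],[[0,0,0],[-0.06,-0.02,0],-1],[[0,0,0],[0,0,0],-1]]'; python3 go.py .504 -.201 .29
```

```text
clock: 8.27
tcp_pos: [0.5168, -0.1262, 0.3045]
orientation: [[-0.126, 0.992, -0.003], [0.992, 0.126, -0.001], [-0.001, -0.003, -1.0]]
wrist_force: [-0.4, -0.6, -1.5]
width: 0.0277
t 8.2667 p [ 0.5168 -0.1262  0.3045] w 0.027730687503668153 F [-0.4479 -0.6175 -1.4677] q [-0.1885  0.2935  0.4193  1.9638 -0.1471  0.916   0.4309]
turn(units) [-0.0034  0.0009 -0.0091]
shift m [-0.0128 -0.0748 -0.0145] tool now units [-0.3629 -0.1103  0.0733] tool after turn [-0.3621 -0.1131  0.0727]
```

```bash
python3 -m creep '[[[0,0,0],[-0.09,-0.028,0],-1],[[0,0,0],[-0.1,-0.03,0],-1],[[0,0,0],[-0.1,-0.03,0],-1],[[0,0,0],[-0.07,-0.022,0],-1],[[0,0,0],[0,0,0],-1]]'; python3 -m creep '[[[0,0,0],[0,0,0.03],-1],[[0,0,0],[0,0,0],-1]]' >/dev/null; python3 go.py .504 -.201 .29; python3 - <<'E'
from h import *
f=ctrl.grab_frame("side"); cv2.imwrite("pics/side4.png",cv2.resize(f[160:360,160:360],None,fx=3,fy=3,interpolation=2))
f=ctrl.grab_frame("top"); cv2.imwrite("pics/top4.png",cv2.resize(f[140:260,270:410],None,fx=5,fy=5,interpolation=2))
p=ctrl.get_state()["tcp_pos"]; t=p-[0,0,.1327]
print("tip exp side crop",(proj("side",t)-[160,160])*3,"glass",(proj("side",[.504,-.201,.106])-[160,160])*3)
E
```

```text
clock: 8.68
tcp_pos: [0.5052, -0.1991, 0.3048]
orientation: [[-0.127, 0.992, -0.002], [0.992, 0.127, -0.001], [-0.001, -0.002, -1.0]]
wrist_force: [-0.5, -0.5, -1.5]
width: 0.0278
t 8.85 p [ 0.5063 -0.1951  0.298 ] w 0.027331250819390935 F [ 0.3264 -0.1602 -2.1746] q [-0.0609  0.3172  0.4318  1.9513 -0.1666  0.9098  0.5871]
turn(units) [-0.0026 -0.0019 -0.0011]
shift m [-0.0023 -0.0059 -0.008 ] tool now units [-0.0276 -0.0153  0.0399] tool after turn [-0.0275 -0.0154  0.0399]
tip exp side crop [[243.06739929 241.7597581 ]] glass [[241.20300854 322.86669069]]
```

View pics/side4.png

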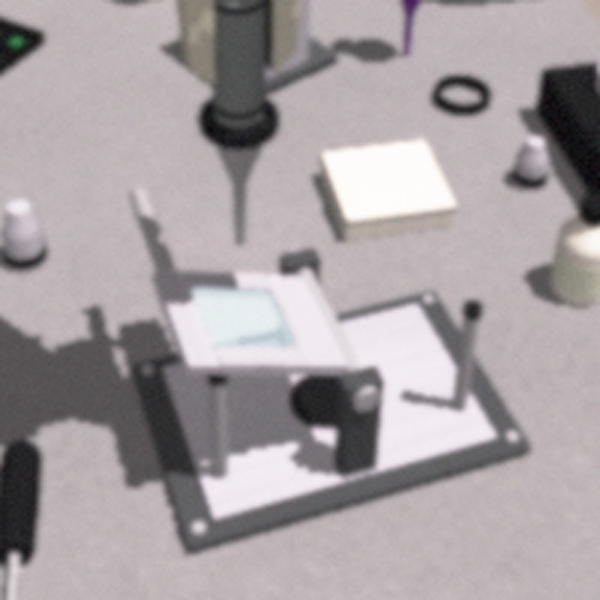

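View pics/top4.png

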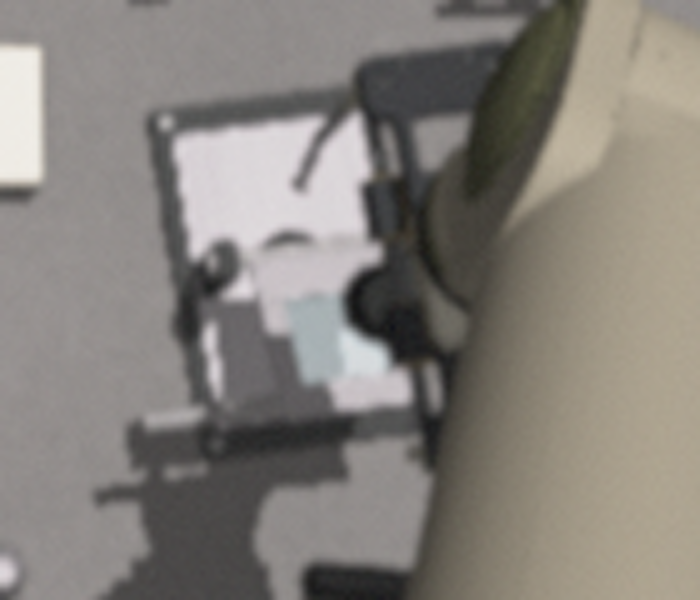

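The tip shows at crop (240,243), close to the predicted (243,242). The glass centre is around (246,317), directly below it. A small nudge, then hold.

```bash
python3 -m creep '[[[0,0,0],[-0.018,-0.01,0.015],-1],[[0,0,0],[0,0,0.02],-1],[[0,0,0],[0,0,0],-1],[[0,0,0],[0,0,0],-1],[[0,0,0],[0,0,0],-1]]'; python3 go.py .505 -.199 .29
python3 -m creep '[[[0,0,0],[0,0,0],-1],[[0,0,0],[0,0,0],-1],[[0,0,0],[0,0,0],-1],[[0,0,0],[0,0,0],-1],[[0,0,0],[0,0,0],-1]]';python3 -m creep '[[[0,0,0],[0,0,0],-1],[[0,0,0],[0,0,0],-1],[[0,0,0],[0,0,0],-1],[[0,0,0],[0,0,0],-1],[[0,0,0],[0,0,0],-1]]';python3 -m creep '[[[0,0,0],[0,0,0],-1],[[0,0,0],[0,0,0],-1],[[0,0,0],[0,0,0],-1],[[0,0,0],[0,0,0],-1],[[0,0,0],[0,0,0],-1]]';
python3 - <<'E'
from h import *
f=ctrl.grab_frame("side"); cv2.imwrite("pics/side5.png",cv2.resize(f[160:360,160:360],None,fx=3,fy=3,interpolation=2))
E
```

```text
clock: 9.37
tcp_pos: [0.5054, -0.2004, 0.2926]
orientation: [[-0.131, 0.991, 0.0], [0.991, 0.131, 0.0], [0.0, 0.0, -1.0]]
wrist_force: [-0.2, 0.7, -2.4]
width: 0.0278
t 9.3667 p [ 0.5054 -0.2004  0.2926] w 0.027814132135514025 F [-0.1692  0.6999 -2.3734] q [-0.0503  0.3237  0.4317  1.9576 -0.1714  0.8954  0.6005]
turn(units) [ 0.     -0.     -0.0023]
shift m [-0.0004  0.0014 -0.0026] tool now units [ 0.0073 -0.0012  0.0132] tool after turn [ 0.0073 -0.0012  0.0132]
clock: 9.78
tcp_pos: [0.5054, -0.2006, 0.2927]
orientation: [[-0.131, 0.991, 0.0], [0.991, 0.131, -0.0], [-0.0, 0.0, -1.0]]
wrist_force: [-0.2, 0.1, -2.1]
width: 0.028
clock: 10.2
tcp_pos: [0.5054, -0.2005, 0.2926]
orientation: [[-0.131, 0.991, 0.0], [0.991, 0.131, -0.0], [-0.0, 0.0, -1.0]]
wrist_force: [-0.8, 0.4, -1.9]
width: 0.0274
clock: 10.62
tcp_pos: [0.5053, -0.2006, 0.2927]
orientation: [[-0.131, 0.991, 0.0], [0.991, 0.131, -0.0], [-0.0, 0.0, -1.0]]
wrist_force: [-0.5, 0.1, -1.6]
width: 0.0272
```

View pics/side5.png

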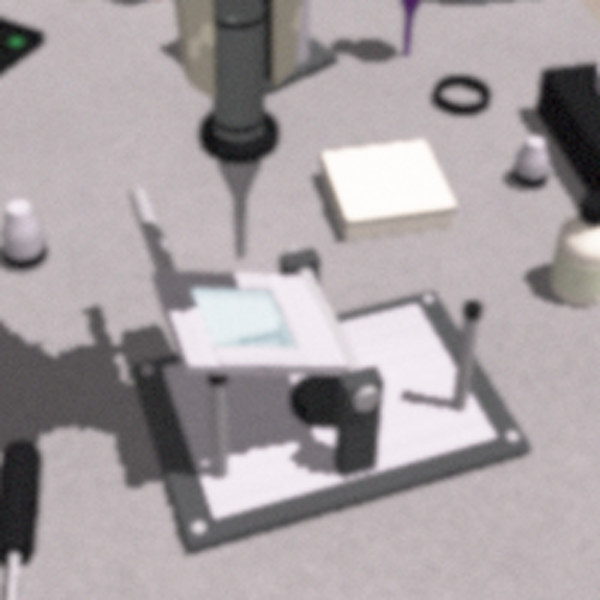

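```bash
python3 -m creep '[[[0,0,0],[0,0,0],-1],[[0,0,0],[0,0,0],-1],[[0,0,0],[0,0,0],-1],[[0,0,0],[0,0,0],-1],[[0,0,0],[0,0,0],-1]]' >/dev/null;python3 -m creep '[[[0,0,0],[0,0,0],-1],[[0,0,0],[0,0,0],-1],[[0,0,0],[0,0,0],-1],[[0,0,0],[0,0,0],-1],[[0,0,0],[0,0,0],-1]]' > /dev/null;python3 -m creep '[[[0,0,0],[0,0,0],-1],[[0,0,0],[0,0,0],-1],[[0,0,0],[0,0,-0.02],-1],[[0,0,0],[0,0,-0.04],-1],[[0,0,0],[0,0,-0.02],-1]]' ; python3 go.py .5954 .2345 .308
```

```text
clock: 11.92
tcp_pos: [0.5056, -0.2008, 0.3098]
orientation: [[-0.13, 0.991, 0.001], [0.991, 0.13, -0.0], [-0.0, 0.001, -1.0]]
wrist_force: [0.2, -0.1, -1.0]
width: 0.0277
t 11.9167 p [ 0.5056 -0.2008  0.3098] w 0.02769764825863448 F [ 0.1747 -0.1447 -0.9999] q [-0.0577  0.3052  0.4384  1.9355 -0.1594  0.9334  0.5889]
turn(units) [ 0.001   0.0005 -0.0028]
shift m [ 0.0898  0.4353 -0.0018] tool now units [2.0992 0.7289 0.0087] tool after turn [2.0976 0.7335 0.009 ]
```

```bash
python3 -m creep '[[[0,0,0],[0.06,0.021,0],-1],[[0,0,0],[0.1,0.035,0],-1],[[0,0,0],[0.14,0.049,0],-1],[[0,0,0],[0.14,0.049,0],-1],[[0,0,0],[0.14,0.049,0],-1]]' >/dev/null;  python3 -m creep '[[[0,0,0],[0.14,0.049,0],-1],[[0,0,0],[0.14,0.049,0],-1],[[0,0,0],[0.14,0.049,0],-1],[[0,0,0],[0.14,0.049,0],-1],[[0,0,0],[0.14,0.049,0],-1]]'>/dev/null;  python3 -m creep '[[[0,0,0],[0.14,0.049,0],-1],[[0,0,0],[0.14,0.049,0],-1],[[0,0,0],[0.14,0.049,0],-1],[[0,0,0],[0.14,0.049,0],-1],[[0,0,0],[0.1,0.035,0],-1]]';python3 -m creep '[[[0,0,0],[0.08,0.025,0],-1],[[0,0,0],[0,0,0],-1],[[0,0,0],[0,0,0],-1]]'; python3 go.py .5954 .2345 .308
```

```text
clock: 13.17
tcp_pos: [0.5896, 0.2052, 0.3092]
orientation: [[-0.133, 0.991, 0.001], [0.991, 0.133, 0.001], [0.001, 0.001, -1.0]]
wrist_force: [0.3, 0.3, -2.0]
width: 0.0276
clock: 13.42
tcp_pos: [0.5921, 0.2188, 0.3087]
orientation: [[-0.132, 0.991, -0.0], [0.991, 0.132, -0.001], [-0.0, -0.0, -1.0]]
wrist_force: [0.8, -0.5, -2.4]
width: 0.0279
t 13.4167 p [0.5921 0.2188 0.3087] w 0.027869499107200556 F [ 0.7795 -0.5054 -2.4428] q [-0.6707  0.4187  0.3305  1.7466 -0.1567  1.0024 -0.1498]
turn(units) [-0.0001  0.0006 -0.001 ]
shift m [ 0.0033  0.0157 -0.0007] tool now units [0.0758 0.0267 0.0033] tool after turn [0.0758 0.0268 0.0033]
```

```bash
python3 -m creep '[[[0,0,0],[0.04,0.014,0],-1],[[0,0,0],[0.036,0.013,0],-1],[[0,0,0],[0,0,0],-1],[[0,0,0],[0,0,0],-1],[[0,0,0],[0,0,0],-1]]'; python3 -m creep '[[[0,0,0],[0,0,0],-1],[[0,0,0],[0,0,0],-1]]';python3 go.py .5954 .2345 .1577
```

```text
clock: 13.83
tcp_pos: [0.5956, 0.2336, 0.3087]
orientation: [[-0.13, 0.992, -0.0], [0.992, 0.13, -0.0], [-0.0, -0.0, -1.0]]
wrist_force: [0.3, 0.4, -2.2]
width: 0.0281
clock: 14.0
tcp_pos: [0.5956, 0.2336, 0.3087]
orientation: [[-0.13, 0.992, 0.0], [0.992, 0.13, -0.0], [-0.0, 0.0, -1.0]]
wrist_force: [0.9, 0.4, -1.4]
width: 0.0274
t 14.0 p [0.5956 0.2336 0.3087] w 0.02742344654943606 F [ 0.8567  0.3512 -1.4315] q [-0.6855  0.4301  0.3284  1.7274 -0.1593  1.0103 -0.1696]
turn(units) [ 0.0001  0.0002 -0.0034]
shift m [-0.0002  0.0009 -0.151 ] tool now units [ 0.0044 -0.0004  0.7551] tool after turn [ 0.0043 -0.0003  0.7551]
```

```bash
python3 -m creep '[[[0,0,0],[0.004,0,0.05],-1],[[0,0,0],[0,0,0.07],-1],[[0,0,0],[0,0,0.07],-1],[[0,0,0],[0,0,0.06],-1],[[0,0,0],[0,0,0],-1]]'; python3 -m creep '[[[0,0,0],[0,0,0],-1],[[0,0,0],[0,0,0],-1]]' >/dev/null;python3 go.py .5954 .2345 .1577;python3 - <<'E'
from h import *
f=ctrl.grab_frame("side"); cv2.imwrite("pics/side6.png",cv2.resize(f[60:210,130:330],None,fx=4,fy=4,interpolation=2))
E
```

```text
clock: 14.42
tcp_pos: [0.594, 0.2345, 0.2556]
orientation: [[-0.131, 0.991, -0.004], [0.991, 0.131, -0.002], [-0.001, -0.004, -1.0]]
wrist_force: [-0.7, -0.1, -2.5]
width: 0.0274
t 14.5833 p [0.5958 0.235  0.259 ] w 0.027662538280220486 F [ 0.2003  0.4216 -1.2172] q [-0.6742  0.4766  0.3126  1.784  -0.1798  0.9083 -0.1524]
turn(units) [ 0.0007 -0.     -0.0027]
shift m [-0.0004 -0.0005 -0.1013] tool now units [-0.0021 -0.0025  0.5064] tool after turn [-0.0021 -0.0022  0.5064]
```

View pics/side6.png

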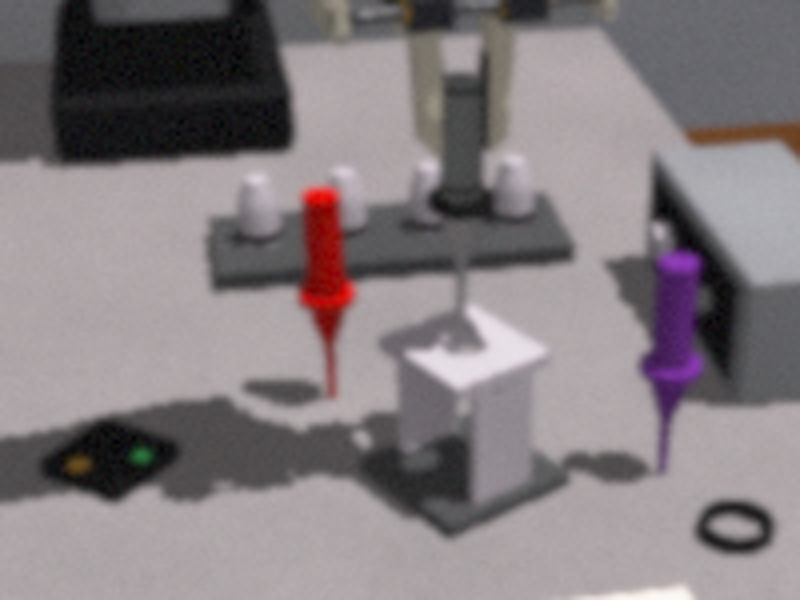

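The nozzle tip (461,308) is lined up over the hole and the wand is upright. Going down slowly.

```bash
python3 -m creep '[[[0,0,0],[-0.002,-0.002,0.04],-1],[[0,0,0],[0,0,0.05],-1],[[0,0,0],[0,0,0.05],-1],[[0,0,0],[0,0,0.05],-1],[[0,0,0],[0,0,0.04],-1]]'; python3 -m creep '[[[0,0,0],[0,0,0.03],-1],[[0,0,0],[0,0,0.05],-1],[[0,0,0],[0,0,0.05],-1],[[0,0,0],[0,0,0],-1],[[0,0,0],[0,0,0],-1]]';python3 go.py .5954 .2345 .1577
```

```text
clock: 15.05
tcp_pos: [0.5946, 0.2344, 0.211]
orientation: [[-0.131, 0.991, -0.001], [0.991, 0.131, -0.001], [-0.0, -0.001, -1.0]]
wrist_force: [0.4, -0.5, -1.0]
width: 0.0274
clock: 15.47
tcp_pos: [0.5948, 0.2344, 0.1859]
orientation: [[-0.131, 0.991, -0.001], [0.991, 0.131, -0.001], [-0.0, -0.001, -1.0]]
wrist_force: [0.5, -0.3, -1.3]
width: 0.0273
t 15.4667 p [0.5948 0.2344 0.1859] w 0.02729483872624048 F [ 0.4813 -0.3331 -1.3318] q [-0.6506  0.5548  0.2822  1.8549 -0.2138  0.7626 -0.1221]
turn(units) [-0.0015  0.0006 -0.0026]
shift m [ 0.0006  0.0001 -0.0282] tool now units [0.0004 0.0031 0.1409] tool after turn [0.0003 0.0029 0.1409]
```

```bash
python3 -m creep '[[[0,0,0],[0,0.002,0.04],-1],[[0,0,0],[0,0,0.04],-1],[[0,0,0],[0,0,0.03],-1],[[0,0,0],[0,0,0],-1],[[0,0,0],[0,0,0],-1]]';python3 go.py .5954 .2345 .1577
```

```text
clock: 15.88
tcp_pos: [0.5952, 0.2344, 0.1641]
orientation: [[-0.131, 0.991, -0.001], [0.991, 0.131, -0.0], [-0.0, -0.001, -1.0]]
wrist_force: [-0.3, 0.9, -2.6]
width: 0.0273
t 15.8833 p [0.5952 0.2344 0.1641] w 0.027291718284401616 F [-0.3081  0.8844 -2.6132] q [-0.6421  0.581   0.2712  1.8713 -0.2247  0.7198 -0.1125]
turn(units) [-0.0012  0.0005 -0.0026]
shift m [ 0.0002  0.0001 -0.0064] tool now units [0.0002 0.0008 0.032 ] tool after turn [0.0002 0.0008 0.032 ]
```

```bash
python3 -m creep '[[[0,0,0],[0,0,0.015],-1],[[0,0,0],[0,0,0.01],-1],[[0,0,0],[0,0,0.01],-1],[[0,0,0],[0,0,0],-1],[[0,0,0],[0,0,0],-1]]';python3 go.py .5954 .2345 .1577
```

```text
clock: 16.3
tcp_pos: [0.5956, 0.2345, 0.1577]
orientation: [[-0.131, 0.991, 0.0], [0.991, 0.131, 0.0], [0.0, 0.0, -1.0]]
wrist_force: [-1.4, -0.7, -0.6]
width: 0.0273
t 16.3 p [0.5956 0.2345 0.1577] w 0.027321817986815093 F [-1.3569 -0.7366 -0.6027] q [-0.6395  0.5887  0.2676  1.8762 -0.2282  0.706  -0.1095]
turn(units) [ 0.0003 -0.     -0.0026]
shift m [-0.0002 -0.      0.    ] tool now units [-0.0001 -0.0008 -0.    ] tool after turn [-0.0001 -0.0008 -0.    ]
```

Same pose as at pickup. Releasing.

```bash
python3 -m creep '[[[0,0,0],[0,0,0],-0.3],[[0,0,0],[0,0,0],0],[[0,0,0],[0,0,0],0.5],[[0,0,0],[0,0,0],0.9],[[0,0,0],[0,0,0],0.9]]';python3 -m creep '[[[0,0,0],[0,0,0],0.9],[[0,0,0],[0,0,0],0.9],[[0,0,0],[0,0,0],0.9],[[0,0,0],[0,0,0],0.9],[[0,0,0],[0,0,0],0.9]]';python3 - <<'E'
from h import *
f=ctrl.grab_frame("side"); cv2.imwrite("pics/side7.png",cv2.resize(f[60:210,130:330],None,fx=4,fy=4,interpolation=2))
E
```

```text
clock: 16.72
tcp_pos: [0.5956, 0.2346, 0.1577]
orientation: [[-0.131, 0.991, 0.0], [0.991, 0.131, 0.0], [0.0, 0.0, -1.0]]
wrist_force: [-0.2, -0.1, 0.4]
width: 0.0549
clock: 17.13
tcp_pos: [0.5955, 0.2345, 0.1576]
orientation: [[-0.131, 0.991, 0.0], [0.991, 0.131, -0.0], [-0.0, 0.0, -1.0]]
wrist_force: [-0.2, -0.8, 0.2]
width: 0.0864
```

View pics/side7.png

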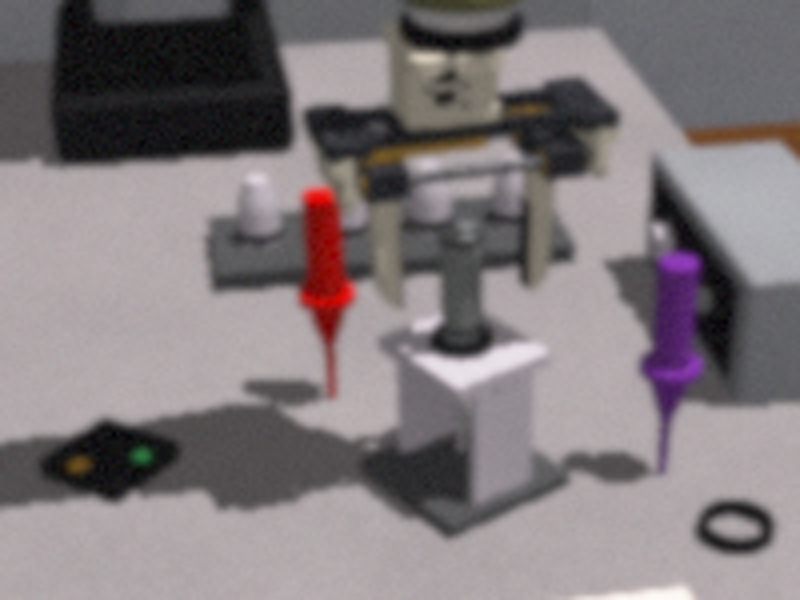

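The wand is seated: collar at (463,338), top at (463,230), both as at the start. The fingers are clear. Rising, then over to the bar.

```bash
python3 -m creep '[[[0,0,0],[0,0,-0.05],0.9],[[0,0,0],[0,0,-0.1],0.9],[[0,0,0],[0,0,-0.12],0.9],[[0,0,0],[0,0,-0.12],0.9],[[0,0,0],[0,0,-0.1],0.9]]' > /dev/null; python3 -m creep '[[[0,0,0],[0,0,0],0.9]]'; python3 go.py .4565 -.1235 .25
```

```text
clock: 17.68
tcp_pos: [0.5974, 0.2349, 0.2606]
orientation: [[-0.13, 0.991, 0.006], [0.991, 0.13, 0.003], [0.002, 0.006, -1.0]]
wrist_force: [0.2, 0.0, 0.1]
width: 0.0881
t 17.6833 p [0.5974 0.2349 0.2606] w 0.08813218411323177 F [0.2048 0.0267 0.1414] q [-0.6742  0.4744  0.3143  1.7835 -0.181   0.905  -0.1505]
turn(units) [ 0.0082 -0.0027 -0.003 ]
shift m [-0.1409 -0.3584 -0.0106] tool now units [-1.685  -0.9324  0.0437] tool after turn [-1.6827 -0.9361  0.0532]
```

```bash
python3 -m creep '[[[0,0,0],[-0.08,-0.045,0],0.9],[[0,0,0],[-0.14,-0.078,0],0.7],[[0,0,0],[-0.14,-0.078,0],0.5],[[0,0,0],[-0.14,-0.078,0],0.3],[[0,0,0],[-0.14,-0.078,0],0.3]]'>/dev/null; python3 -m creep '[[[0,0,0],[-0.14,-0.078,0],0.3],[[0,0,0],[-0.14,-0.078,0],0.3],[[0,0,0],[-0.14,-0.078,0],0.3],[[0,0,0],[-0.14,-0.078,0],0.3],[[0,0,0],[-0.14,-0.078,0],0.3]]'>/dev/null; python3 -m creep '[[[0,0,0],[-0.14,-0.078,0],0.3],[[0,0,0],[-0.14,-0.078,0],0.3],[[0,0,0],[-0.06,-0.033,0],0.3],[[0,0,0],[0,0,0],0.3],[[0,0,0],[0,0,0],0.3]]'; python3 go.py .4565 -.1235 .20
```

```text
clock: 18.93
tcp_pos: [0.4536, -0.1234, 0.2559]
orientation: [[-0.129, 0.992, 0.0], [0.992, 0.129, 0.0], [0.0, 0.0, -1.0]]
wrist_force: [-1.0, 1.1, 0.3]
width: 0.0603
t 18.9333 p [ 0.4536 -0.1234  0.2559] w 0.06034726509624319 F [-1.0308  1.0957  0.2928] q [-0.1606  0.266   0.3866  2.1484 -0.1463  0.751   0.45  ]
turn(units) [ 0.0006 -0.0002 -0.0049]
shift m [ 0.0029 -0.0001 -0.0559] tool now units [-0.0026  0.0139  0.2794] tool after turn [-0.0026  0.014   0.2794]
```

```bash
python3 -m creep '[[[0,0,0],[-0.002,0.014,0.1],0.3],[[0,0,0],[0,0,0.12],0.3],[[0,0,0],[0,0,0.12],0.3],[[0,0,0],[0,0,0.06],0.3],[[0,0,0],[0,0,0],0.3]]'; python3 -m creep '[[[0,0,0],[0,0,0],0.3]]' >/dev/null; python3 go.py .4565 -.1235 .108; python3 - <<'E'
from h import *
f=ctrl.grab_frame("side"); cv2.imwrite("pics/side8.png",cv2.resize(f[170:320,150:350],None,fx=4,fy=4,interpolation=2))
f=ctrl.grab_frame("top"); cv2.imwrite("pics/top8.png",cv2.resize(f[140:260,250:390],None,fx=5,fy=5,interpolation=2))
E
```

```text
clock: 19.35
tcp_pos: [0.4561, -0.1212, 0.1734]
orientation: [[-0.133, 0.991, -0.004], [0.991, 0.133, 0.001], [0.001, -0.004, -1.0]]
wrist_force: [-0.7, -0.0, -1.0]
width: 0.0605
t 19.4333 p [ 0.4569 -0.122   0.1753] w 0.060588289584124454 F [-0.0962 -0.2218 -0.0516] q [-0.0993  0.3951  0.3246  2.229  -0.237   0.5504  0.5376]
turn(units) [-0.0018 -0.0007 -0.0006]
shift m [-0.0004 -0.0015 -0.0673] tool now units [-0.0076 -0.0023  0.3365] tool after turn [-0.0074 -0.0028  0.3365]
```

View pics/side8.png

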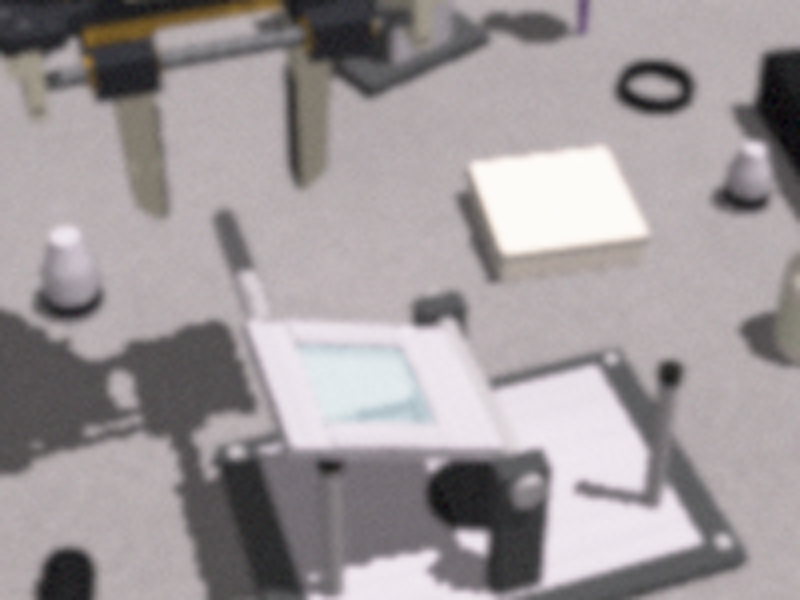

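View pics/top8.png

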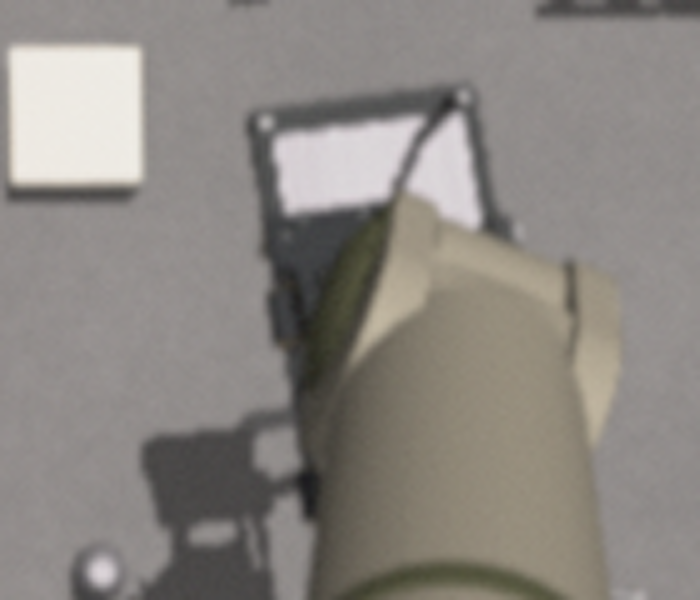

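The fingers are either side of the bar: tips at (155,213) and (308,183), bar from (222,215) to (265,310). Lowering onto the bar.

```bash
python3 -m creep '[[[0,0,0],[-0.007,-0.002,0.06],0.3],[[0,0,0],[0,0,0.08],0.3],[[0,0,0],[0,0,0.08],0.3],[[0,0,0],[0,0,0.08],0.3],[[0,0,0],[0,0,0.03],0.3]]'; python3 -m creep '[[[0,0,0],[0,0,0],0.3],[[0,0,0],[0,0,0],0.3]]' >/dev/null; python3 go.py .4565 -.1235 .108; python3 - <<'E'
from h import *
f=ctrl.grab_frame("side"); cv2.imwrite("pics/side9.png",cv2.resize(f[170:320,150:350],None,fx=4,fy=4,interpolation=2))
E
```

```text
clock: 19.95
tcp_pos: [0.4567, -0.1241, 0.1092]
orientation: [[-0.131, 0.991, 0.0], [0.991, 0.131, 0.0], [0.0, 0.0, -1.0]]
wrist_force: [0.4, 0.7, -1.1]
width: 0.0605
t 20.1167 p [ 0.4568 -0.1245  0.1103] w 0.060532355599435365 F [-0.034  -0.3593 -0.2175] q [-0.0226  0.5075  0.2376  2.2806 -0.3125  0.3816  0.6082]
turn(units) [ 0.0008  0.0001 -0.0026]
shift m [-0.0003  0.001  -0.0023] tool now units [ 0.0052 -0.001   0.0117] tool after turn [ 0.0052 -0.0009  0.0117]
```

View pics/side9.png

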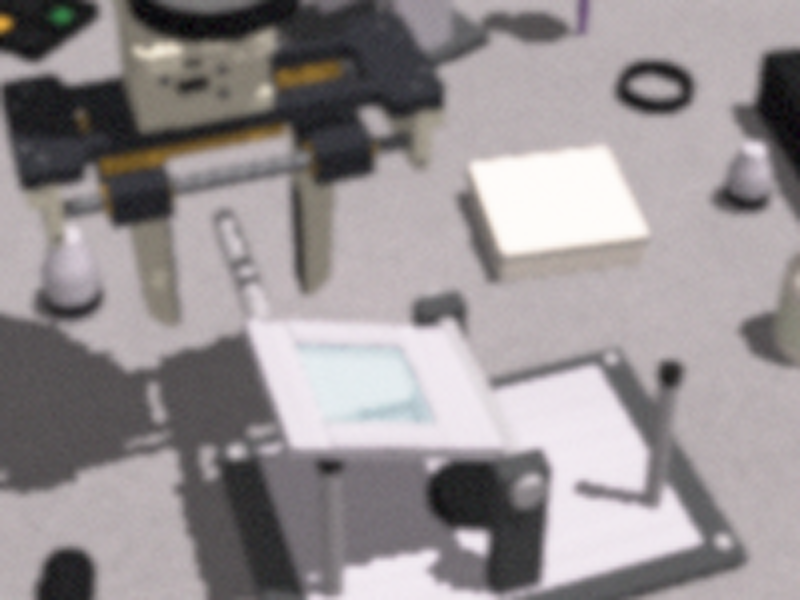

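```bash
python3 -m creep '[[[0,0,0],[0.003,0,0.01],0],[[0,0,0],[0,0,0],-0.3],[[0,0,0],[0,0,0],-0.6],[[0,0,0],[0,0,0],-1],[[0,0,0],[0,0,0],-1]]' 12; python3 -m creep '[[[0,0,0],[0,0,0],-1],[[0,0,0],[0,0,0],-1],[[0,0,0],[0,0,0],-1],[[0,0,0],[0,0,0],-1],[[0,0,0],[0,0,0],-1]]';python3 -m creep '[[[0,0,0],[0,0,0],-1],[[0,0,0],[0,0,0],-1],[[0,0,0],[0,0,0],-1],[[0,0,0],[0,0,0],-1],[[0,0,0],[0,0,0],-1]]'; python3 go.py .4565 -.1235 .108; python3 - <<'E'
from h import *
f=ctrl.grab_frame("side"); cv2.imwrite("pics/side10.png",cv2.resize(f[170:320,150:350],None,fx=4,fy=4,interpolation=2))
E
```

```text
clock: 20.58
tcp_pos: [0.4564, -0.1239, 0.1078]
orientation: [[-0.131, 0.991, 0.0], [0.991, 0.131, -0.0], [-0.0, 0.0, -1.0]]
wrist_force: [-1.0, 0.2, -0.2]
width: 0.0315
clock: 21.0
tcp_pos: [0.46, -0.1236, 0.108]
orientation: [[-0.132, 0.991, 0.006], [0.991, 0.132, -0.001], [-0.002, 0.006, -1.0]]
wrist_force: [9.5, 3.6, -5.8]
width: 0.0116
clock: 21.42
tcp_pos: [0.46, -0.1236, 0.108]
orientation: [[-0.132, 0.991, 0.006], [0.991, 0.132, -0.001], [-0.002, 0.006, -1.0]]
wrist_force: [10.2, 4.0, -4.9]
width: 0.0114
t 21.4167 p [ 0.46   -0.1236  0.108 ] w 0.01142713844540855 F [10.2103  3.9733 -4.8577] q [-0.0216  0.5124  0.2323  2.2798 -0.3165  0.3719  0.6096]
turn(units) [ 0.0072  0.002  -0.0008]
shift m [-0.0035  0.0001  0.    ] tool now units [ 0.0027 -0.0171 -0.0003] tool after turn [ 0.0027 -0.0171 -0.0002]
```

View pics/side10.png

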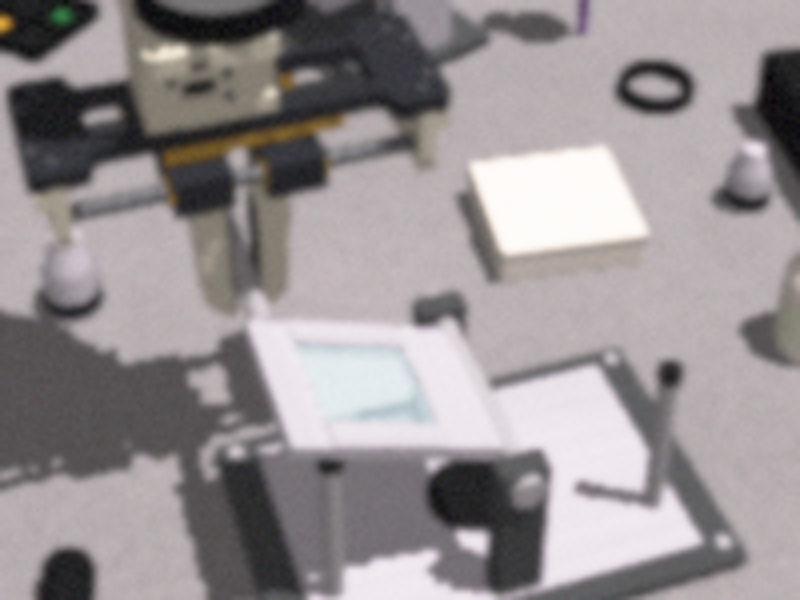

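The bar is gripped (11.4 mm). It sits about 3.5 mm further along mount x than estimated, with a 10 N side load, so I relax that first. Then the arc: radius 98 mm, about 0.04 rad per row.

```bash
python3 -m creep '[[[0,0,0],[0,0.008,0],-1],[[0,0,0],[0,0.008,0],-1],[[0,0,0],[0,0,0],-1],[[0,0,0],[0,0,0],-1],[[0,0,0],[0,0,0],-1]]'; python3 go.py .46 -.1235 .108
```

```text
clock: 21.88
tcp_pos: [0.4599, -0.1235, 0.1077]
orientation: [[-0.131, 0.991, 0.001], [0.991, 0.131, -0.0], [-0.0, 0.001, -1.0]]
wrist_force: [3.3, -0.0, -0.1]
width: 0.0116
t 21.8833 p [ 0.4599 -0.1235  0.1077] w 0.011643352683433212 F [ 3.3387 -0.0016 -0.1263] q [-0.0237  0.5144  0.2352  2.2766 -0.3154  0.3786  0.6072]
turn(units) [ 0.0011  0.0004 -0.0025]
shift m [0.0001 0.     0.0003] tool now units [ 0.0001  0.0003 -0.0015] tool after turn [ 0.0001  0.0003 -0.0015]
```

```bash
python3 -m creep '[[[0,0,0],[0,0.007,-0.0186],-1],[[0,0,0],[0,0.008,-0.0183],-1],[[0,0,0],[0,0.0087,-0.0179],-1],[[0,0,0],[0,0.0094,-0.0176],-1],[[0,0,0],[0,0.0101,-0.0172],-1]]'; python3 -m creep '[[[0,0,0],[0,0,0],-1],[[0,0,0],[0,0,0],-1]]'; python3 - <<'E'
from h import *
f=ctrl.grab_frame("side"); cv2.imwrite("pics/side11.png",cv2.resize(f[170:320,150:350],None,fx=4,fy=4,interpolation=2))
E
```

```text
clock: 22.3
tcp_pos: [0.4681, -0.1225, 0.126]
orientation: [[-0.13, 0.991, -0.0], [0.991, 0.13, -0.0], [-0.0, -0.0, -1.0]]
wrist_force: [4.0, 0.3, -4.6]
width: 0.0116
clock: 22.47
tcp_pos: [0.468, -0.1225, 0.1258]
orientation: [[-0.131, 0.991, 0.0], [0.991, 0.131, -0.0], [-0.0, 0.0, -1.0]]
wrist_force: [3.0, -0.2, -4.1]
width: 0.0118
```

View pics/side11.png

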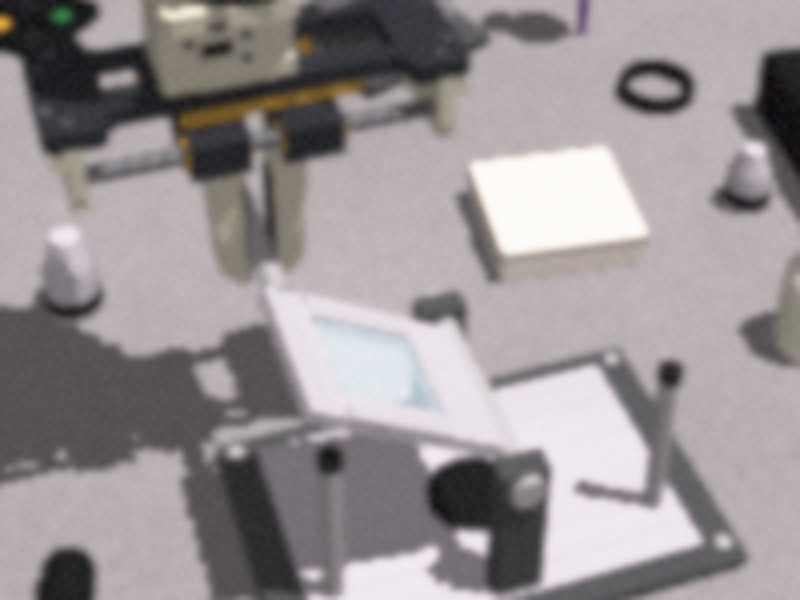

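The flap is rising in the grip: its edge is now near (270,285) and it has lifted off the rest post. Forces are small, so I continue.

```bash
python3 -m creep '[[[0,0,0],[0,0.0108,-0.0168],-1],[[0,0,0],[0,0.0115,-0.0163],-1],[[0,0,0],[0,0.0122,-0.0158],-1],[[0,0,0],[0,0.0128,-0.0153],-1],[[0,0,0],[0,0.0134,-0.0148],-1]]'; python3 -m creep '[[[0,0,0],[0,0.014,-0.0142],-1],[[0,0,0],[0,0.0146,-0.0136],-1],[[0,0,0],[0,0.0151,-0.013],-1],[[0,0,0],[0,0.0156,-0.0124],-1],[[0,0,0],[0,0.0161,-0.0118],-1]]'
```

```text
clock: 22.93
tcp_pos: [0.4789, -0.121, 0.1416]
orientation: [[-0.13, 0.992, -0.002], [0.992, 0.13, 0.0], [0.0, -0.002, -1.0]]
wrist_force: [-5.5, -3.8, 1.8]
width: 0.0117
clock: 23.35
tcp_pos: [0.492, -0.1193, 0.1547]
orientation: [[-0.129, 0.992, -0.005], [0.992, 0.129, 0.001], [0.001, -0.005, -1.0]]
wrist_force: [-9.0, -3.9, 9.2]
width: 0.0117
```

```bash
python3 -m creep '[[[0,0,0],[0,0,0],-1],[[0,0,0],[0,0,0],-1]]'; python3 - <<'E'
from h import *
s=ctrl.get_state();print(s["torque"],s["wrist_force"])
f=ctrl.grab_frame("side"); cv2.imwrite("pics/side12.png",cv2.resize(f[170:320,150:350],None,fx=4,fy=4,interpolation=2))
E
```

```text
clock: 23.52
tcp_pos: [0.4924, -0.1192, 0.1548]
orientation: [[-0.13, 0.992, -0.004], [0.992, 0.13, 0.001], [0.001, -0.004, -1.0]]
wrist_force: [-9.4, -4.7, 10.0]
width: 0.0114
[-0.9066717   2.18358069  0.02010063] [-9.4022429  -4.74077365  9.98640992]
```

View pics/side12.png

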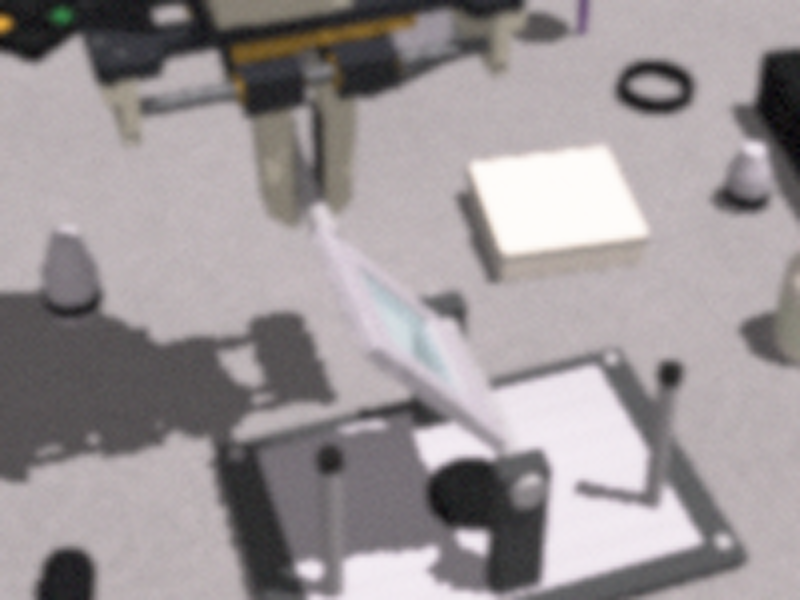

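```bash
cat > fit.py <<'E'
from h import *
np.set_printoptions(precision=4,suppress=True)
off=np.array([150,170])
def pt(c,yaw,th,r,y,t=0):
    u=np.array([np.cos(yaw),np.sin(yaw),0]);v=np.array([-u[1],u[0],0]);z=np.array([0,0,1.])
    e=-np.cos(th)*u+np.sin(th)*z; n=np.sin(th)*u+np.cos(th)*z
    return np.r_[c,.085]+e*r+v*y+n*t
def cost(c,yaw,th,obs):
    return np.concatenate([proj("side",pt(c,yaw,th,.108,y,.004))[0]-((np.array(o)+.5)/4-.5+off) for y,o in zip((.04,-.04),obs)])
rest=[(248,324),(290,447)]
for yaw in(.127,.137,.147):
    r=least_squares(lambda x:cost(x[:2],yaw,.35,rest),[.558,-.194]);c=r.x
    for nm,o in(("s11",[(267,287),(305,412)]),("s12",[(318,217),(372,350)])):
        q=least_squares(lambda x:cost(c,yaw,x[0],o),[.6]);print(yaw,c,np.abs(r.fun).max(),nm,q.x,q.fun)
E
python3 fit.py
```

```text
0.127 [ 0.5602 -0.1933] 0.5516882378426544 s11 [0.5371] [-0.7669  0.3482  1.7776  0.4323]
0.127 [ 0.5602 -0.1933] 0.5516882378426544 s12 [0.9099] [ 0.7241  2.4892  0.795  -0.4548]
0.137 [ 0.5601 -0.1923] 0.7456207981513501 s11 [0.5367] [-1.0235  0.3858  1.9621  0.3588]
0.137 [ 0.5601 -0.1923] 0.7456207981513501 s12 [0.9094] [ 0.4093  2.4326  0.9123 -0.6369]
0.147 [ 0.5599 -0.1913] 0.9754467493945356 s11 [0.5363] [-1.2798  0.4251  2.1456  0.2839]
0.147 [ 0.5599 -0.1913] 0.9754467493945356 s12 [0.9089] [ 0.0938  2.3782  1.0271 -0.8197]
```

The remaining side load fits the bar rubbing as it turns between the pads. I reduce the grip and carry on.

```bash
python3 -m creep '[[[0,0,0],[0,0,0],-1],[[0,0,0],[0,0,0],-1],[[0,0,0],[0,0,0],-1],[[0,0,0],[0,0,0],-1]]' 6; python3 -m creep '[[[0,0,0],[0,0.0166,-0.0111],-1],[[0,0,0],[0,0.017,-0.0104],-1],[[0,0,0],[0,0.0174,-0.0097],-1],[[0,0,0],[0,0.0178,-0.009],-1],[[0,0,0],[0,0.0182,-0.0083],-1]]'; python3 -m creep '[[[0,0,0],[0,0,0],-1],[[0,0,0],[0,0,0],-1]]'; python3 - <<'E'
from h import *
f=ctrl.grab_frame("side"); cv2.imwrite("pics/side13.png",cv2.resize(f[170:320,150:350],None,fx=4,fy=4,interpolation=2))
E
```

```text
clock: 23.9
tcp_pos: [0.4925, -0.1191, 0.1548]
orientation: [[-0.13, 0.992, -0.004], [0.992, 0.13, 0.001], [0.001, -0.004, -1.0]]
wrist_force: [-8.7, -3.0, 10.0]
width: 0.0119
clock: 24.32
tcp_pos: [0.5114, -0.1167, 0.1648]
orientation: [[-0.13, 0.991, -0.001], [0.991, 0.13, 0.0], [0.001, -0.001, -1.0]]
wrist_force: [-4.0, -2.2, 6.6]
width: 0.0113
clock: 24.48
tcp_pos: [0.512, -0.1166, 0.1649]
orientation: [[-0.131, 0.991, -0.0], [0.991, 0.131, 0.0], [0.0, -0.0, -1.0]]
wrist_force: [-3.0, -1.6, 6.8]
width: 0.0117
```

View pics/side13.png

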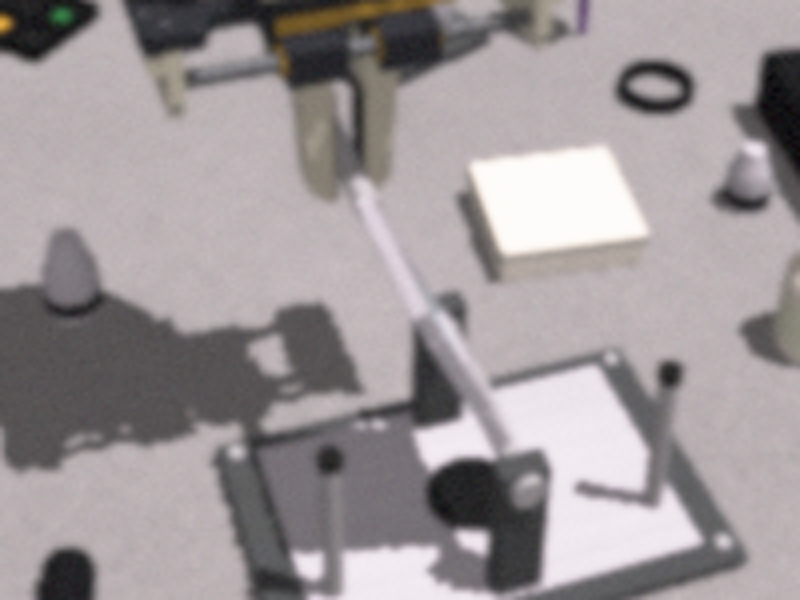

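```bash
python3 -m creep '[[[0,0,0],[0,0.0185,-0.0075],-1],[[0,0,0],[0,0.0188,-0.0068],-1],[[0,0,0],[0,0.019,-0.006],-1],[[0,0,0],[0,0.0193,-0.0052],-1],[[0,0,0],[0,0.0194,-0.0044],-1]]'; python3 -m creep '[[[0,0,0],[0,0,0],-1],[[0,0,0],[0,0,0],-1]]'; python3 go.py .5511 -.111 .172;python3 - <<'E'
from h import *
f=ctrl.grab_frame("side"); cv2.imwrite("pics/side14.png",cv2.resize(f[170:320,150:350],None,fx=4,fy=4,interpolation=2))
E
```

```text
clock: 24.95
tcp_pos: [0.5318, -0.114, 0.1703]
orientation: [[-0.131, 0.991, 0.001], [0.991, 0.131, -0.0], [-0.0, 0.001, -1.0]]
wrist_force: [-0.9, -2.6, 2.1]
width: 0.0118
clock: 25.12
tcp_pos: [0.5317, -0.114, 0.1702]
orientation: [[-0.131, 0.991, 0.001], [0.991, 0.131, -0.0], [-0.0, 0.001, -1.0]]
wrist_force: [-0.6, -1.8, 4.2]
width: 0.0112
t 25.1167 p [ 0.5317 -0.114   0.1702] w 0.01120962971721345 F [-0.6003 -1.8075  4.1839] q [-0.1223  0.4766  0.3244  2.0853 -0.2558  0.616   0.5095]
turn(units) [ 0.0008  0.0003 -0.0022]
shift m [0.0194 0.003  0.0018] tool now units [ 0.0021  0.0983 -0.0091] tool after turn [ 0.0019  0.0983 -0.0092]
```

View pics/side14.png

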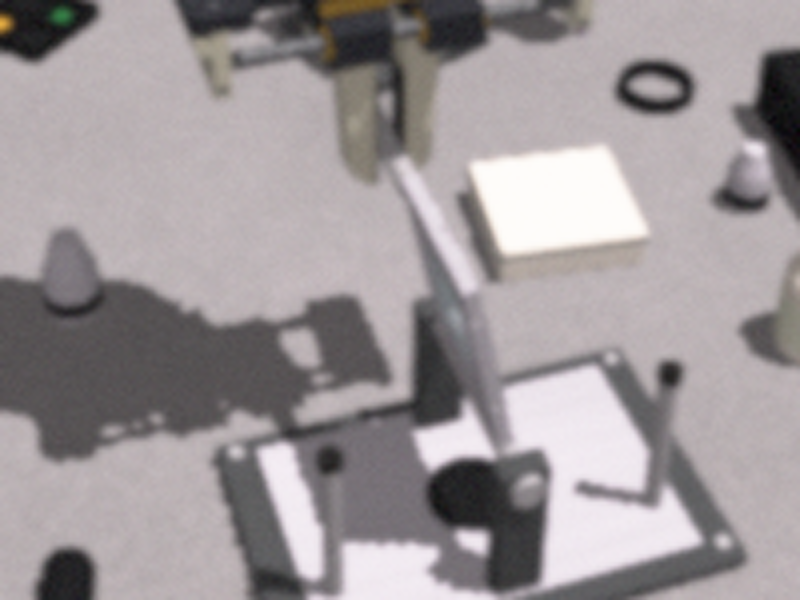

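```bash
python3 -m creep '[[[0,0,0],[0,0.0195,-0.0036],-1],[[0,0,0],[0,0.0196,-0.0028],-1],[[0,0,0],[0,0.0197,-0.002],-1],[[0,0,0],[0,0.0198,-0.0012],-1],[[0,0,0],[0,0.0195,-0.0004],-1]]'; python3 -m creep '[[[0,0,0],[0,0,0],-1],[[0,0,0],[0,0,0],-1],[[0,0,0],[0,0,0],-1],[[0,0,0],[0,0,0],-1]]'; python3 go.py .5511 -.111 .172;python3 - <<'E'
from h import *
f=ctrl.grab_frame("side"); cv2.imwrite("pics/side15.png",cv2.resize(f[170:320,150:350],None,fx=4,fy=4,interpolation=2))
f=ctrl.grab_frame("top"); cv2.imwrite("pics/top15.png",cv2.resize(f[110:260,150:390],None,fx=3,fy=3,interpolation=2))
E
```

```text
clock: 25.58
tcp_pos: [0.5511, -0.1112, 0.1719]
orientation: [[-0.131, 0.991, 0.0], [0.991, 0.131, 0.0], [0.0, 0.0, -1.0]]
wrist_force: [-0.9, -1.0, 1.5]
width: 0.0118
clock: 25.92
tcp_pos: [0.5505, -0.1113, 0.172]
orientation: [[-0.131, 0.991, -0.0], [0.991, 0.131, 0.0], [0.0, -0.0, -1.0]]
wrist_force: [0.6, -1.1, -0.3]
width: 0.0115
t 25.9167 p [ 0.5505 -0.1113  0.172 ] w 0.011458160647783018 F [ 0.5972 -1.0901 -0.272 ] q [-0.1292  0.4931  0.3262  2.0444 -0.2563  0.6423  0.4984]
turn(units) [-0.0001 -0.0002 -0.0024]
shift m [0.0006 0.0003 0.    ] tool now units [ 0.0011  0.0034 -0.0002] tool after turn [ 0.0011  0.0034 -0.0002]
```

View pics/side15.png

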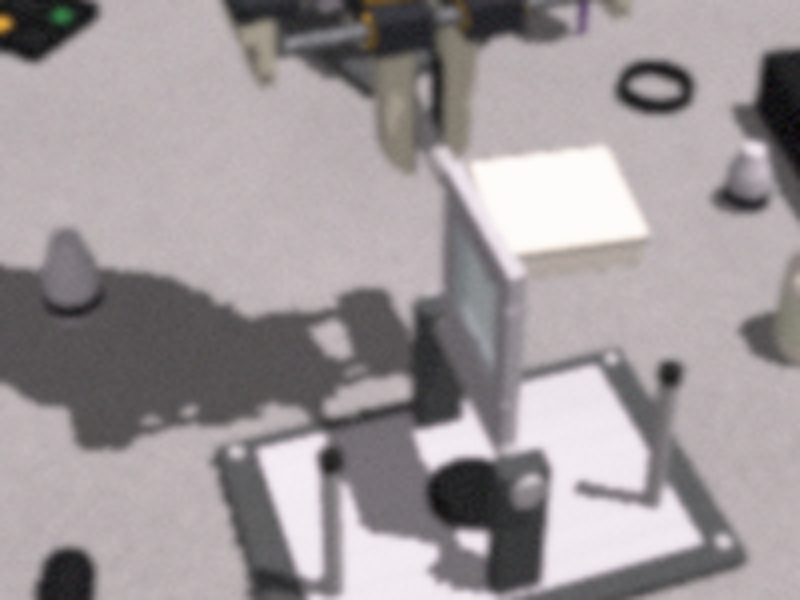

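View pics/top15.png

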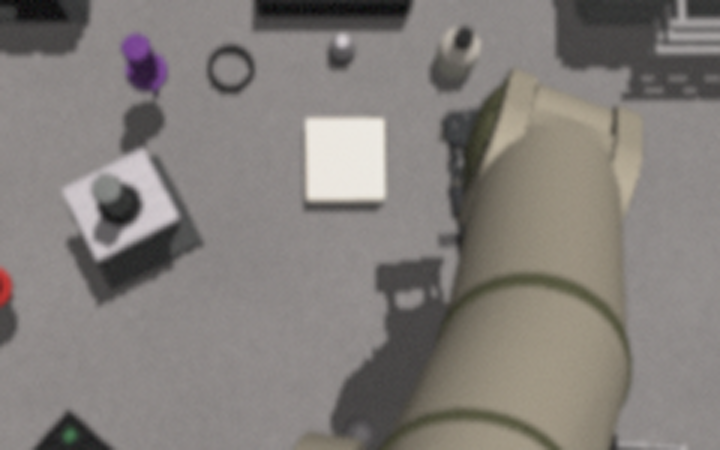

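```bash
cat >> fit.py <<'E'
print()
P=lambda th,r,y,t:((proj("side",pt(np.array([.561,-.1930]),.133,th,r,y,t))[0]-off+.5)*4-.5)
for th in(1.45,1.51,1.571,1.63,1.69):
    print(th,"near front/back",P(th,.108,-.04,-.004),P(th,.108,-.04,.004),"far",P(th,.108,.04,.004),P(th,.108,.04,-.004),"hinge near",P(th,0.01,-.04,-.004),P(th,0.01,-.04,.004))
E
python3 fit.py|tail -6; python3 - <<'E'
import cv2
a=cv2.imread("pics/side15.png")[100:500,350:650];cv2.imwrite("pics/c15.png",cv2.resize(a,None,fx=1.5,fy=1.5))
E
```

```text
1.45 near front/back [484.5592 288.5384] [502.6493 282.5486] far [436.6034 167.8561] [419.9277 173.0607] hinge near [502.01  444.214] [518.5623 438.3581]
1.51 near front/back [499.2186 283.6029] [517.2812 278.48  ] far [450.1205 164.3946] [433.4379 168.7646] hinge near [503.2323 443.4456] [519.8232 438.3015]
1.571 near front/back [514.1072 279.3036] [532.0565 275.0798] far [463.798  161.5818] [447.186  165.0886] hinge near [504.507  442.7101] [521.0744 438.3088]
1.63 near front/back [528.4266 275.8486] [546.186  272.5066] far [476.9057 159.5462] [460.4352 162.2087] hinge near [505.766  442.0454] [522.2507 438.3778]
1.69 near front/back [542.8413 273.0548] [560.329  270.6165] far [490.0551 158.17  ] [473.8003 159.9693] hinge near [507.0681 441.4188] [523.4085 438.5102]
```

View pics/c15.png

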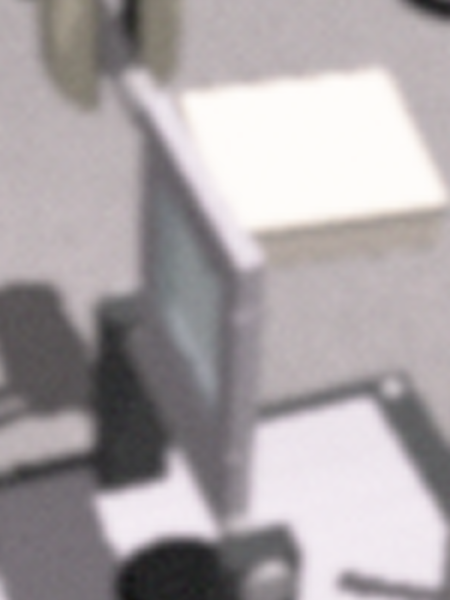

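The flap edge runs from (498,447) at the hinge to (506,277) at the top. That slope matches the model at 1.571 above level to within about 0.02 rad. The wand is still in its stand in the top view. One last check that everything is still, then hand in.

```bash
python3 -m creep '[[[0,0,0],[0,0,0],-1],[[0,0,0],[0,0,0],-1],[[0,0,0],[0,0,0],-1],[[0,0,0],[0,0,0],-1],[[0,0,0],[0,0,0],-1]]' && python3 - <<'E'
from h import *
f=ctrl.grab_frame("side"); cv2.imwrite("pics/side16.png",f)
a=cv2.imread("pics/side15.png"); b=cv2.resize(f[170:320,150:350],None,fx=4,fy=4,interpolation=2)
print("diff",np.abs(a.astype(int)-b)[100:500,350:650].max(), ctrl.get_state()["qvel"])
E
```

```text
clock: 26.43
tcp_pos: [0.5505, -0.1114, 0.172]
orientation: [[-0.131, 0.991, -0.0], [0.991, 0.131, 0.0], [0.0, -0.0, -1.0]]
wrist_force: [0.6, 0.2, -1.8]
width: 0.0116
diff 17 [-0.00026829  0.00160523  0.00079499 -0.00099166  0.00070797  0.0022141
  0.00025372]
```

View pics/side16.png

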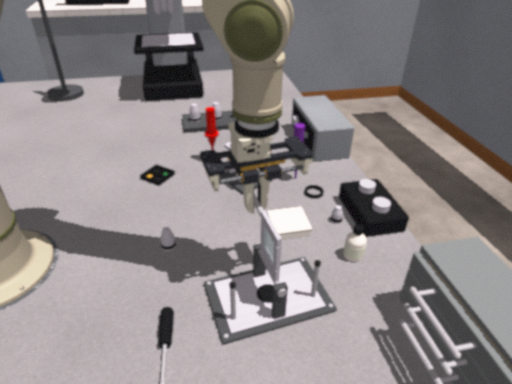

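The flap is upright and not moving at (270,245), the bar is in the grip, and the bystanders are where they started.

```bash
python3 -c "
from station import ctrl
print(ctrl.hand_in())"
```

```text
the job is handed in; nothing more can be done
None
```

The job is done and handed in at about 26.5 s; `hand_in` gives no verdict, so the result below is from my own checks.

- **Cleaning:** I lifted the grey wand and held its nozzle about 5 cm above the middle of the glass for over 2 s. The tip showed where the model predicted, to about a pixel.
- **Wand back:** I set it down at the pose where I picked it up and released it. It looked fully seated straight after release, and the top view with the flap up still showed it in the stand.
- **Flap:** I gripped the bar and swung it up in slow steps. The last checks showed it within about 0.02 rad of upright and not moving between pictures. The bar was still held, with an opening of 11.6 mm at the 6 N setting, and almost no side load.
- **Bystanders:** those visible in the last pictures were where they started.

**What disagreed:**
- The bar sat about 3.5 mm from my camera estimate. That gave a brief 10 N side load at the grasp, which I relaxed before swinging.
- About 14 N built up mid-swing, most likely from the bar rubbing as it turned between the pads. I cut the grip from 12 to 6 N, and the load had faded by the time the flap was upright.

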